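# Put the baking tools back in their stand

### The job

Put the baking tools away in the wooden stand. First take the dough scraper out of the drainer and slide it, blade down, fully home into the slot of the stand; then press the small rolling pin down between the two spring clips above it until it snaps in and lies fully home in both saddles. Leave everything else on the worktop standing where it is.

Things in the scene. Friction and masses are not known exactly. Their poses are not given: they have to be found in the camera images.
- stand: Fixed wooden storage stand. Origin: centre of its underside; z up, y along its length. Base 100 (x) x 270 (y) x 20 mm. In the middle the scraper's slot, along y. At y = +-85 mm posts 12 (y) x 32 (x) mm, 158 mm clear between them, carry V saddles (50 mm wide, arms up to 162 mm over the worktop). At y = +-115 mm stand the spring clips, 202 mm high in all.
- slot_floor (a point): Centre of the slot's floor, 20 mm over the worktop, on the stand's axis; axes as the stand. The slot runs along y: 9 mm wide, 116 mm long between end stops, between bars 36 mm high, each 22 mm thick, with sloped lips round the mouth whose tops are 66 mm over the worktop. Keep the arm clear of the wall cabinets over the rear of the worktop: underside 0.47 m up, front (with knobs) 0.57 m ahead of the robot.
- pin_seat (a point): Where the pin's centre lies when fully home in both saddles and clips: 160 mm over the worktop, right above the slot; axes as the stand. The seated pin lies along y, 38 mm (its axis) above the seated scraper's handle top. Pressed straight down, the pin meets the clips with its centre about 30 mm above this point and snaps once it has passed 12 mm above it.
- clip_left_bump (a point): Tip of the inward bump (5 mm radius) of the clip at the stand's +y end: a sprung steel strip 24 mm wide, hinged low, 105 mm from the stand's middle at rest, 12 mm above the pin's seat. Above it the strip flares outward as a lead-in, to 30 mm higher. The pin's end spreads it about 5 mm (about 10 N sideways); both need about 8 to 15 N of downward push in all.
- clip_right_bump (a point): The same on the mirrored clip at the stand's -y end.
- drainer: Fixed low steel drainer, base 110 (x) x 135 (y) x 12 mm. Origin: on the underside, 5 mm to +x of its centre; z up. Two cheeks 8 mm apart, along its y, hold the scraper leaning 0.56 rad (32 degrees) from vertical, its top toward the drainer's -x. The lower cheek reaches 54 mm up along the blade, the upper 38 mm; end plates 116 mm apart reach 45 mm up.
- scraper: Dough scraper, loose: steel blade 110 (y) x 4 (x) x 70 (z) mm, above it a wooden handle 110 (y) x 16 (x) mm, from 70 to 102 mm above the edge. Origin: middle of the blade's lower edge; z points from edge to handle. Symmetric, either side may face front. 0.14 to 0.28 kg, centre of mass about 45 mm above the edge. Starts leaning in the drainer.
- pin: Small solid wooden rolling pin, loose: 32 mm diameter, 220 mm long along its x; the last 6 mm at each end taper like a chamfer from 32 to 10 mm diameter. Origin: its centre, on its axis. 0.1 to 0.2 kg. Starts lying on the worktop, and can roll. Symmetric, either end may go left.
- salt_shaker: Bystander, to be left alone: glass salt shaker with a metal cap, 44 mm wide, 90 mm tall, standing near one end of the pin. Origin: centre of its underside.
- jigger: Bystander, to be left alone: double-ended steel measure, 46 mm wide, 84 mm tall, standing near the other end of the pin. Origin: centre of its underside.
- olive_jar: Bystander, to be left alone: glass jar with a lid, 69 mm wide, 84 mm tall, standing behind the work. Origin: centre of its underside.
- mug: Bystander, to be left alone: speckled mug with a handle, 88 x 121 mm, 100 mm tall, standing behind the work. Origin: centre of its underside.
- pepper_mill: Bystander, to be left alone: wooden pepper mill, 58 mm wide, 170 mm tall, at the left of the work. Origin: centre of its underside.
- canister: Bystander, to be left alone: cream canister with a knobbed lid, 102 mm wide, 140 mm tall, at the right of the work. Origin: centre of its underside.
Mind the look-alikes: they are no part of the job. What is meant by the scraper is not turquoise, and is the larger of those in its own colour.

How it is judged:
On the way, in this order (a step that is already met when the one before it is completed fails the run):
1. the scraper stands fully home in the slot of the stand, the pin not yet in its clips (z of scraper in the frame of slot_floor between -0.004 and 0.004 m and x of scraper in the frame of slot_floor between -0.008 and 0.008 m and y of scraper in the frame of slot_floor between -0.012 and 0.012 m and angle between the z axis of scraper and the z axis of stand, either way round below 0.2 rad and distance between pin and pin_seat above 0.03 m), for 0.2 s.
2. the rolling pin has snapped between the clips and lies in both saddles (z of pin in the frame of pin_seat between -0.004 and 0.004 m and x of pin in the frame of pin_seat between -0.005 and 0.005 m and y of pin in the frame of pin_seat between -0.008 and 0.008 m and angle between the x axis of pin and the y axis of stand, either way round below 0.06 rad), for 0.2 s.
At the end, for the whole second after the job is handed in: The scraper's edge is on the slot floor (within 4 mm in height, 8 mm across and 12 mm along the slot, upright within 0.2 rad) and the pin's centre is at its seat (within 4 mm in height, 5 mm across, 8 mm along, its axis within 0.06 rad of the stand's length), both at rest (all of step 2 and z of scraper in the frame of slot_floor between -0.004 and 0.004 m and x of scraper in the frame of slot_floor between -0.008 and 0.008 m and y of scraper in the frame of slot_floor between -0.012 and 0.012 m and angle between the z axis of scraper and the z axis of stand, either way round below 0.2 rad and linear speed of each of pin, scraper below 0.02 m/s); the robot touches nothing.
It fails at once if a bystander is shifted by more than 3 cm (distance of any of salt_shaker, jigger, olive_jar, mug, pepper_mill, canister from where it was at the start of the episode above 0.03 m).
It fails at once if a bystander is tipped over (angle between any of salt_shaker, jigger, olive_jar, mug, pepper_mill, canister's own z axis and vertical above 0.5 rad).
It also fails if it takes over 72 s, if anything falls off the work surface, if the arm or the gripper's body presses on something with over 40 N, if the wrist force passes 120 N, or if a joint passes its speed limit or range.

### The arm

A 7-joint arm with a two-finger parallel gripper is mounted at the origin on a cart in front of the work surface, level with it; the furniture and walls round the work are solid. World frame = base frame: x ahead of the robot, y to its left, z up, the work surface at z = 0. Lengths are in m, angles in rad, forces in N, time in s.
With the tool pointing down it reaches from about 0.425 to 0.925 m from the base axis. Payload 6.8 kg.
Tool frame: the origin (TCP) lies at the very end of the fingers, on their centre line; the grasp point (between the pads) lies 19 mm behind it (bot.grasp_offset is the distance from the TCP to the grasp point, in m); z points along the fingers, y is the direction in which the jaws open and shut (so a half turn about z gives the same grasp; the last joint's range is limited). The gripper opens to 85 mm and grips with 20 to 120 N. Pads are 22 mm wide; open, the fingers measure 114 mm over their backs; the gripper's body (76 mm by 85 mm) begins 54 mm behind the grasp point. The pads swing forward as they close: fully open they stand 13 mm farther back than shut.
Start: joints at [1.163, 0.477, 0.022, 1.555, -0.011, 1.109, -0.083], TCP at [0.199, -0.645, 0.231] pointing down, gripper open.
Joint ranges: [-2.96, 2.96], [-0.34, 2.1], [-1.41, 1.46], [0.24, 2.44], [-1.37, 4.51], [0.17, 1.92], [-2.96, 2.96]. Speed limits (rad/s): [2.39, 2.39, 3.14, 3.14, 3.14, 3.14, 3.14].

### API

Orientations are given as a unit quaternion [w, x, y, z].
In Python, from station import monitor, cams, bot, finder gives the robot as it stands.
- The arm moves only by the tool jog_arm, never from a script. Its argument "plan" is a list of rows, each an object of numbers: "x", "y", "z": the shift along the tool's x, y, z as a fraction of full scale; "wx", "wy", "wz": the turn, a rotation vector about the tool's x, y, z as a fraction of full scale. A call has 1 to 12 rows; each row is the pose to reach, as a shift and turn from the pose measured when the call began, along the tool's axes at that moment, turning the shorter way round; what a row does not reach only later rows make up. Full scale, the value 1, is 20 cm for a shift and 180 degrees for a turn. A row lasts 1/12 s, in which the tool goes at most 41.7 mm and 7.16 degrees, less where a joint would pass 70% of its speed; a pose out of reach is approached as far as the arm can. A call with a number of a shift or a turn outside -1 to 1 is refused whole. A call with a gripper value outside its range is refused whole. "hand" is the opening, from -1 (shut) to 1 (fully open), set as the call begins (left out, the last holds). The fingers move at their own pace and stop on an object; "grip_force" is the grip in N (left out, the last holds). Time passes only in rows, so rows that repeat a pose let the fingers close. It gives the time, the measured TCP pose, the force and the opening at its end, in the units of the state.
- monitor.get_obs(): the state, without advancing time (a new reading comes with each control period).
- cams.read_camera(name): name is "side" or "top"; returns the picture (480x640x3 uint8, red, green, blue); there is no depth.
- cams.get_calibration(name): a dict with "fx", "fy", "cx", "cy" (pixels), "extrinsics" (4x4, takes a point from world to camera coordinates). Camera axes: x right, y down, z forward; pixel columns grow to the right and rows downward; lengths in m; the calibration is good to about 2 mm. A picture is of the moment at which its call begins. get_calibration takes no time and is no camera call.
- bot.hand_in(): hands the job in, once; it reports no verdict.
Trained networks look in the newest picture that a camera, given by its name, has taken for a name from the list of things; names that differ only in an ending like _2 or _b are one class to them, and where a whole thing is asked for, a point or a joint stands for the part that bears it (a point fixed in the world has none). Each returns a list of dicts, best first, with "confidence" (0 to 1); they miss things now and then, are a little off and sometimes report something else, mostly with a low value. They report only what shows in the picture. A call takes as long as a camera call. They do not tell look-alikes from the thing itself.
- finder.find_in(camera, target): "bbox" ([left, top, width, height] in pixels, round what is visible of it).
- finder.place_of(camera, target): "location" ([column, row] in pixels: a listed point, or the origin of a listed thing).
The state is a dict: "t": time; "q": joint angles; "joint_vel": joint speeds; "joint_torque": joint torques, N m; "eef_pos": TCP position; "tool_rot": TCP orientation; "contact_force": force on the tool from outside, world axes, zero at the start; "torque": the same for the moment, N m; "gripper_width": opening from 0.0 (shut) to 1.0 (fully open).
Only numpy, scipy, OpenCV 4.12 (cv2) and the standard library are available. Lean on these libraries where they do the work, as an engineer would, in place of code of your own. Each camera call takes 0.05 s, during which the arm holds its last target. There are 200 camera calls.

## Working session

There is one attempt and no reset: what is moved stays moved. The work goes in short steps, Python scripts to look and compute and a tool call to move; the robot and the scene stay as the last step left them, time stands still between calls to the robot, and variables do not carry over. Pictures are saved under pics/ and viewed, about 8 in all and at most 12, crops included, and the job is handed in when it is done.

Besides the shell and the picture viewer there is one more tool, called after "Emit:" in YAML: its name, and indented under it one key for each argument. jog_arm: Moves the arm, as the interface text tells. Shift numbers are shares of 20 cm and turn numbers shares of 180 degrees, none past 1 either way. Its arguments: {"type":"object","properties":{"plan":{"type":"array","items":{"type":"object","properties":{"x":{"type":"number","minimum":-1,"maximum":1},"y":{"type":"number","minimum":-1,"maximum":1},"z":{"type":"number","minimum":-1,"maximum":1},"wx":{"type":"number","minimum":-1,"maximum":1},"wy":{"type":"number","minimum":-1,"maximum":1},"wz":{"type":"number","minimum":-1,"maximum":1}}}},"hand":{"type":"number"},"grip_force":{"type":"number"}},"required":["plan"]}

```bash
ls; mkdir -p pics; python3 - <<'E'
from station import monitor, cams, bot, finder
import cv2,numpy as np
o=monitor.get_obs();print({k:np.round(v,3) for k,v in o.items()},bot.grasp_offset)
for c in("side","top"):
    k=cams.get_calibration(c);print(c,k['fx'],k['fy'],k['cx'],k['cy'],np.round(k['extrinsics'],4).tolist())
    cv2.imwrite(f"pics/{c}0.png",cams.read_camera(c)[:,:,::-1])
    for t in["stand","slot_floor","pin_seat","clip_left_bump","clip_right_bump","drainer","scraper","pin","salt_shaker","jigger","olive_jar","mug","pepper_mill","canister"]:
        print(t,[(np.round(d['location'],1).tolist(),round(d['confidence'],2)) for d in finder.place_of(c,t)][:4],[(np.round(d['bbox']).tolist(),round(d['confidence'],2)) for d in finder.find_in(c,t)][:4] if t in("scraper","pin","drainer") else'')
print(monitor.get_obs()['t'])
E
```

```text
pics
{'t': np.float64(0.0), 'q': array([ 1.163,  0.478,  0.022,  1.556, -0.011,  1.109, -0.083]), 'joint_vel': array([ 0.   , -0.   ,  0.001,  0.001,  0.   , -0.001, -0.   ]), 'joint_torque': array([ 0.0000e+00, -5.9646e+01,  1.6080e+00, -2.8121e+01,  1.2000e-02,
        9.0000e-03,  0.0000e+00]), 'eef_pos': array([ 0.199, -0.644,  0.23 ]), 'tool_rot': array([-0.001,  0.989,  0.149, -0.   ]), 'contact_force': array([ 0.265,  0.56 , -0.8  ]), 'torque': array([-0.038, -0.027, -0.03 ]), 'gripper_width': np.float64(0.995)} 0.0187
side 590.9754310122537 590.9754310122537 320.4646729776522 237.61075038490532 [[-0.9868, -0.1619, -0.0042, 0.5488], [-0.0867, 0.5501, -0.8306, 0.087], [0.1368, -0.8193, -0.5569, 2.6017], [0.0, 0.0, 0.0, 1.0]]
stand [([353.2, 217.5], 0.58)] 
slot_floor [([354.4, 212.5], 0.6)] 
pin_seat [([352.3, 215.2], 0.46), ([329.3, 246.8], 0.24)] 
clip_left_bump [] 
clip_right_bump [([353.4, 173.3], 0.65)] 
drainer [([330.3, 290.0], 0.58)] [([312.0, 277.0, 40.0, 26.0], 0.97)]
scraper [([280.8, 308.4], 0.75), ([302.3, 375.0], 0.68), ([328.2, 296.3], 0.62)] [([319.0, 268.0, 28.
[... 850 characters left out ...]
, 259.9], 0.59)] 
slot_floor [([423.3, 262.7], 0.61)] 
pin_seat [] 
clip_left_bump [([399.9, 244.3], 0.82)] 
clip_right_bump [([180.6, 270.1], 0.16)] 
drainer [([251.9, 263.7], 0.88)] [([233.0, 242.0, 42.0, 42.0], 0.65)]
scraper [([216.9, 221.7], 0.9), ([248.8, 260.8], 0.73), ([131.1, 260.4], 0.62)] [([208.0, 218.0, 28.0, 23.0], 0.87), ([118.0, 251.0, 39.0, 32.0], 0.66), ([243.0, 239.0, 24.0, 32.0], 0.58)]
pin [([335.1, 248.5], 0.64), ([254.1, 264.2], 0.15)] []
salt_shaker [([401.2, 244.0], 0.6), ([316.4, 269.2], 0.45)] 
jigger [([358.5, 236.3], 0.5)] 
olive_jar [([415.3, 209.4], 0.97)] 
mug [([268.3, 215.1], 0.68)] 
pepper_mill [([179.3, 267.7], 0.63)] 
canister [([507.0, 259.1], 0.8)] 
1.8
```

```bash
python3 - <<'E'
import cv2
t=cv2.imread("pics/top0.png")[170:320,90:550];cv2.imwrite("pics/t1.png",cv2.resize(t,(782,255*1),interpolation=2) if 0 else cv2.resize(t[:, :460],None,fx=1.73,fy=1.73,interpolation=2))
s=cv2.imread("pics/side0.png")[140:400,230:430];cv2.imwrite("pics/s1.png",cv2.resize(s,None,fx=2.3,fy=2.3,interpolation=2))
for n,(x,y,w,h) in{"t2":(225,215,120,90),"t3":(345,195,120,90)}.items():
    pass
a=cv2.imread("pics/top0.png")
A=cv2.resize(a[215:300,225:355],None,fx=3.05*2,fy=3.05*2,interpolation=2);cv2.imwrite("pics/t2.png",A)
E
```

```text
(no output)
```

View pics/t1.png

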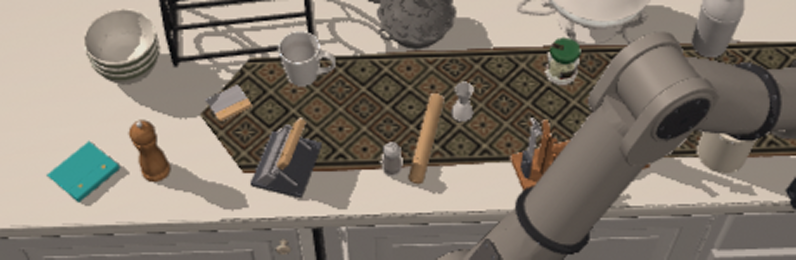

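View pics/s1.png

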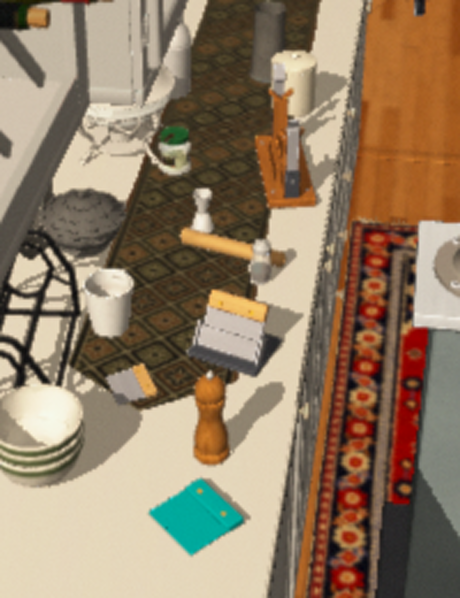

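Scraper candidates in the top view are turquoise at (131,260), a small wood/steel one at (217,222), and the large wood/steel one in the drainer at (255,252). The last one fits: it isn't turquoise, it's the larger of its colour, and it's in the drainer. The pin is at (337,248), the shaker at (316,262), the jigger at (358,230), and the arm partly hides the stand at (405,255).

```bash
cat > h.py <<'E'
import numpy as np, cv2
from scipy.spatial.transform import Rotation as R
from station import monitor, cams, bot, finder
K={c:cams.get_calibration(c) for c in("side","top")}
def ray(c,p):
    k=K[c];E=k['extrinsics'];d=np.array([(p[0]-k['cx'])/k['fx'],(p[1]-k['cy'])/k['fy'],1.])
    return -E[:3,:3].T@E[:3,3],E[:3,:3].T@d
def onz(c,p,z): o,d=ray(c,p);return o+d*(z-o[2])/d[2]
def proj(c,X):
    k=K[c];E=k['extrinsics'];q=np.atleast_2d(X)@E[:3,:3].T+E[:3,3]
    return q[:,:2]/q[:,2:]*k['fx']+[k['cx'],k['cy']]
def tri(ps,pt):
    o1,d1=ray("side",ps);o2,d2=ray("top",pt);s=np.linalg.lstsq(np.c_[d1,-d2],o2-o1,rcond=None)[0]
    return (o1+d1*s[0]+o2+d2*s[1])/2
def pose():
    o=monitor.get_obs();w,x,y,z=o['tool_rot'];return np.array(o['eef_pos']),R.from_quat([x,y,z,w])
def row(p,Rm=None,start=None):
    "jog row to reach TCP p, rotation Rm from start"
    p0,R0=start or pose();Rm=Rm or R0
    return np.round(np.r_[R0.inv().apply(np.array(p)-p0)/.2,(R0.inv()*Rm).as_rotvec()/np.pi],4).tolist()
def tool(yaw,lean=0,ax=None):
    "z down, jaw axis (tool y) at yaw in the world; then lean about world axis"
    y=np.array([np.cos(yaw),np.sin(yaw),0]);z=np.array([0,0,-1.]);r=R.from_matrix(np.c_[np.cross(y,z),y,z])
    return R.from_rotvec(np.array(ax)*lean)*r if ax is not None else r
E
python3 - <<'E'
from h import *
print(ray("top",(0,0))[0],ray("side",(0,0))[0])
P={"drainer":((330.3,290),(251.9,263.7)),"stand":((353.2,217.5),(424.3,263.2)),"shaker":((344,259.6),(316.4,269.2)),"jig":((314.8,238.8),(358.5,236.3)),"jar":((308.1,209.7),(415.3,209.4)),"mug":((281,279.5),(268.3,215.1)),"mill":((325.1,336.7),(179.3,267.7)),"can":((358.9,188.3),(507,259.1))}
for n,(s,t) in P.items(): print(n,onz("side",s,0).round(3),onz("top",t,0).round(3),tri(s,t).round(3))
print("pin",onz("side",(330.6,246.2),.016),onz("top",(335.1,248.5),.016))
p,r=pose();print(p,r.as_matrix().round(3))
for n,(q,Rm) in {"up":((.2,-.645,.45),None),"left":((.45,.45,.40),tool(np.pi/2))}.items(): print(n,row(q,Rm))
E
```

```text
[-0.73434605  0.12274364  1.8821319 ] [0.19325377 2.17243009 1.52335864]
drainer [0.465 0.305 0.   ] [0.466 0.324 0.   ] [0.461 0.322 0.012]
stand [ 0.438 -0.267  0.   ] [ 0.445 -0.291  0.   ] [ 0.445 -0.291 -0.01 ]
shaker [0.437 0.086 0.   ] [0.434 0.095 0.   ] [0.435 0.094 0.004]
jig [ 0.592 -0.055  0.   ] [ 0.571 -0.064  0.   ] [ 0.589 -0.068 -0.014]
jar [ 0.669 -0.305  0.   ] [ 0.687 -0.289  0.   ] [ 0.668 -0.283  0.017]
mug [0.68  0.268 0.   ] [0.68  0.268 0.   ] [0.68  0.268 0.   ]
mill [0.444 0.579 0.   ] [0.459 0.581 0.   ] [0.448 0.58  0.006]
can [ 0.443 -0.562  0.   ] [ 0.452 -0.59   0.   ] [ 0.45  -0.59  -0.011]
pin [0.50745083 0.01600672 0.016     ] [0.50941805 0.02502996 0.016     ]
[ 0.19933841 -0.64489041  0.23127017] [[ 0.955  0.295 -0.   ]
 [ 0.295 -0.955  0.   ]
 [ 0.    -0.    -1.   ]]
up [0.003, 0.0014, -1.0936, 0.0, 0.0, 0.0]
left [2.814, -4.8603, -0.8433, -0.0, -0.0, -0.9046]
```

View pics/t2.png

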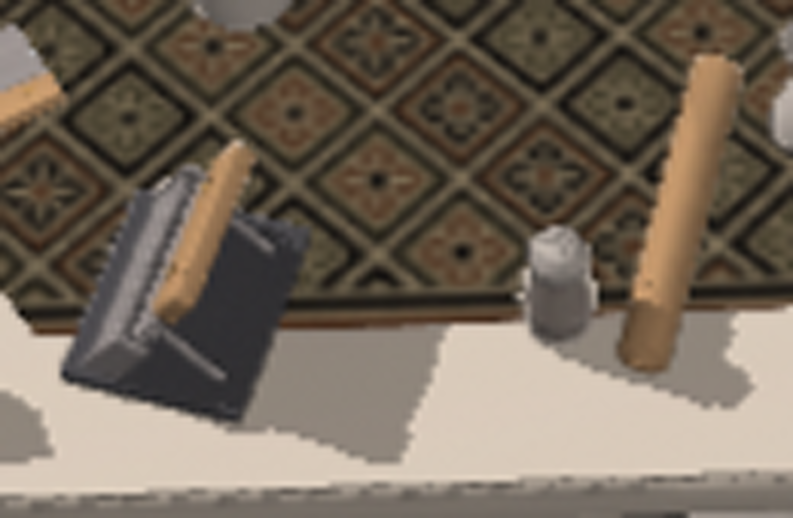

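```bash
cat > fit.py <<'E'
from h import *
from scipy.optimize import minimize
S=8
def mask(img,roi,lo,hi):
    x,y,w,h=roi;c=cv2.resize(img[y:y+h,x:x+w],None,fx=S,fy=S,interpolation=cv2.INTER_CUBIC)
    m=cv2.inRange(cv2.cvtColor(c,cv2.COLOR_BGR2HSV),lo,hi)
    n,l,st,_=cv2.connectedComponentsWithStats(m);return ((l==1+st[1:,4].argmax())*255).astype(np.uint8)
def hull(c,X,roi):
    x,y,w,h=roi;p=(proj(c,X)+.5-[x,y])*S
    m=np.zeros((h*S,w*S),np.uint8);cv2.fillConvexPoly(m,np.round(cv2.convexHull(p.astype(np.float32))[:,0]*16).astype(np.int32),255,shift=4);return m
def fit(model,obs,x0,step):
    "obs: list of (cam,roi,mask)"
    f=lambda v:sum((1-(cv2.countNonZero(m&(h:=hull(c,model(v),r)))/cv2.countNonZero(m|h))) for c,r,m in obs)
    x0=np.array(x0,float);sx=np.vstack([x0]+[x0+np.eye(len(x0))[i]*step[i] for i in range(len(x0))])
    for _ in range(3):
        b=minimize(f,sx[0],method='Nelder-Mead',options=dict(initial_simplex=sx,maxiter=600,xatol=1e-5,fatol=1e-5))
        sx=sx-sx[0]+b.x
    return b.x,b.fun
def box(a,b):return np.array([[x,y,z] for x in(a[0],b[0]) for y in(a[1],b[1]) for z in(a[2],b[2])],float)
def handle(v): # edge point x,y,z, yaw of drainer, lean
    return (R.from_euler('z',v[3])*R.from_euler('y',-.56)).apply(box((-.008,-.055,.07),(.008,.055,.102)))+v[:3]
t=np.linspace(0,2*np.pi,24,endpoint=False)
def cyl(v,z=None): # x,y,(z),yaw
    P=np.vstack([np.c_[0*t+s*a,r*np.cos(t),r*np.sin(t)] for s in(-1,1) for a,r in((.110,.005),(.104,.016))])
    return R.from_euler('z',v[2]).apply(P)+[v[0],v[1],.016 if z is None else z]
E
cat > a.py <<'E'
from fit import *
T=cv2.imread("pics/top0.png");D=cv2.imread("pics/side0.png")
lo,hi=(8,90,90),(22,255,255)
r1=(240,228,34,50);r2=(314,260,40,28);r3=(318,215,36,70)
m1,m2,m3=mask(T,r1,lo,hi),mask(D,r2,lo,hi),mask(T,r3,lo,(22,255,255))
v,f=fit(handle,[("top",r1,m1),("side",r2,m2)],(.463,.30,.015,1.2),(.01,.01,.005,.1));print("scraper",v.round(4),f)
u,g=fit(cyl,[("top",r3,m3)],(.508,.022,2.9),(.01,.01,.1));print("pin",u.round(4),g)
def ov(c,I,roi,m,X):
    x,y,w,h=roi;c0=cv2.resize(I[y:y+h,x:x+w],None,fx=S,fy=S,interpolation=2)
    for mm,col in((m,(0,255,0)),(hull(c,X,roi),(0,0,255))): cv2.drawContours(c0,cv2.findContours(mm,0,2)[0],-1,col,1)
    return c0
ims=[ov("top",T,r1,m1,handle(v)),ov("side",D,r2,m2,handle(v)),ov("top",T,r3,m3,cyl(u))]
H=max(i.shape[0] for i in ims);o=np.hstack([cv2.copyMakeBorder(i,0,H-i.shape[0],0,4,0) for i in ims]);s=min(800/o.shape[1],600/o.shape[0])
cv2.imwrite("pics/ov1.png",cv2.resize(o,None,fx=s,fy=s,interpolation=cv2.INTER_AREA))
E
python3 a.py
```

```text
scraper [0.4713 0.3389 0.0136 1.2467] 0.39279455081390136
pin [0.5087 0.0218 2.8786] 0.20121680186687407
```

View pics/ov1.png

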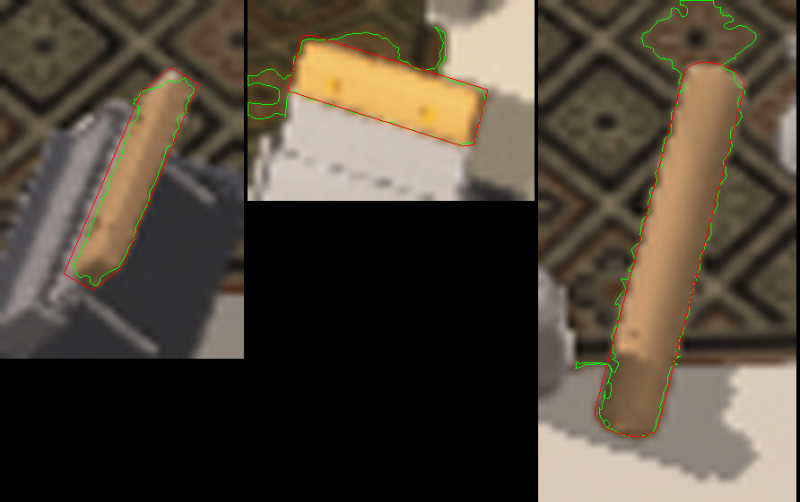

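The drainer-scraper's handle fits tightly in both views, with the handle at top pixels (252–264, 238–266). The pin outline also fits, from about (325,285) to (341,224). Next I plan the transit.

```bash
cat > chain.py <<'E'
from h import *
def chain(W,start=None):
    s=start or pose()
    for p,r in W:
        v=row(p,r,s);print(np.round(v,3).tolist(), "TOO FAR" if max(map(abs,v))>1 else "");s=(np.array(p),r or s[1])
E
python3 - <<'E'
from chain import *
g=R.from_euler('z',1.2467)*R.from_euler('y',-.56); A=g.as_matrix(); e=np.array([.4713,.3389,.0136])
y=A[:,0]; z=-A[:,2]; G=R.from_matrix(np.c_[np.cross(y,z),y,z])
tg=e+A[:,2]*.069; pre=tg+A[:,2]*.12; print(tg,pre)
chain([((.33,-.55,.33),tool(-.9)),((.45,-.42,.33),tool(-.5)),((.48,-.24,.33),tool(0)),((.48,-.06,.33),tool(.5)),((.46,.12,.30),tool(.9)),(pre,G),(tg,G)])
E
```

```text
[0.45962814 0.30415629 0.0720606 ] [0.43932924 0.24373244 0.17373122]
[0.764, -0.26, -0.494, -0.0, -0.0, -0.118] 
[0.874, -0.136, 0.0, 0.0, 0.0, -0.127] 
[0.862, -0.3, 0.0, 0.0, 0.0, -0.159] 
[0.9, 0.0, 0.0, 0.0, 0.0, -0.159] 
[0.838, 0.344, 0.15, 0.0, 0.0, -0.127] 
[0.466, 0.42, 0.631, -0.176, 0.031, -0.107] 
[-0.0, -0.0, 0.6, 0.0, 0.0, 0.0]
```

Emit:
jog_arm:
  plan:
    - {"x": 0.38, "y": -0.13, "z": -0.49, "wz": -0.06}
    - {"x": 0.764, "y": -0.26, "z": -0.494, "wz": -0.118}
    - {"x": 0.764, "y": -0.26, "z": -0.494, "wz": -0.118}
    - {"x": 0.764, "y": -0.26, "z": -0.494, "wz": -0.118}
    - {"x": 0.764, "y": -0.26, "z": -0.494, "wz": -0.118}
    - {"x": 0.764, "y": -0.26, "z": -0.494, "wz": -0.118}
  hand: 1

```text
invalid input at $.plan[0]: expected keys x, y, z, wx, wy, wz
```

Emit:
jog_arm:
  plan:
    - {"x": 0.874, "y": -0.136, "wz": -0.127}
    - {"x": 0.874, "y": -0.136, "wz": -0.127}
    - {"x": 0.874, "y": -0.136, "wz": -0.127}
    - {"x": 0.874, "y": -0.136, "wz": -0.127}
    - {"x": 0.874, "y": -0.136, "wz": -0.127}
    - {"x": 0.874, "y": -0.136, "wz": -0.127}

```text
invalid input at $.plan[0]: expected keys x, y, z, wx, wy, wz
```

Emit:
jog_arm:
  plan:
    - {"x": 0.862, "y": -0.3, "wz": -0.159}
    - {"x": 0.862, "y": -0.3, "wz": -0.159}
    - {"x": 0.862, "y": -0.3, "wz": -0.159}
    - {"x": 0.862, "y": -0.3, "wz": -0.159}
    - {"x": 0.862, "y": -0.3, "wz": -0.159}
    - {"x": 0.862, "y": -0.3, "wz": -0.159}

```text
invalid input at $.plan[0]: expected keys x, y, z, wx, wy, wz
```

Emit:
jog_arm:
  plan:
    - {"x": 0.9, "wz": -0.159}
    - {"x": 0.9, "wz": -0.159}
    - {"x": 0.9, "wz": -0.159}
    - {"x": 0.9, "wz": -0.159}
    - {"x": 0.9, "wz": -0.159}
    - {"x": 0.9, "wz": -0.159}

```text
invalid input at $.plan[0]: expected keys x, y, z, wx, wy, wz
```

Emit:
jog_arm:
  plan:
    - {"x": 0.838, "y": 0.344, "z": 0.15, "wz": -0.127}
    - {"x": 0.838, "y": 0.344, "z": 0.15, "wz": -0.127}
    - {"x": 0.838, "y": 0.344, "z": 0.15, "wz": -0.127}
    - {"x": 0.838, "y": 0.344, "z": 0.15, "wz": -0.127}
    - {"x": 0.838, "y": 0.344, "z": 0.15, "wz": -0.127}
    - {"x": 0.838, "y": 0.344, "z": 0.15, "wz": -0.127}

```text
invalid input at $.plan[0]: expected keys x, y, z, wx, wy, wz
```

Emit:
jog_arm:
  plan:
    - {"x": 0.38, "y": -0.13, "z": -0.49, "wx": 0, "wy": 0, "wz": -0.06}
    - {"x": 0.764, "y": -0.26, "z": -0.494, "wx": 0, "wy": 0, "wz": -0.118}
    - {"x": 0.764, "y": -0.26, "z": -0.494, "wx": 0, "wy": 0, "wz": -0.118}
    - {"x": 0.764, "y": -0.26, "z": -0.494, "wx": 0, "wy": 0, "wz": -0.118}
    - {"x": 0.764, "y": -0.26, "z": -0.494, "wx": 0, "wy": 0, "wz": -0.118}
    - {"x": 0.764, "y": -0.26, "z": -0.494, "wx": 0, "wy": 0, "wz": -0.118}
  hand: 1

```text
t: 2.3
eef_pos: [0.3376, -0.5464, 0.3337]
tool_rot: [0.002, 0.943, 0.334, 0.003]
contact_force: [0.2, 0.2, 0.1]
gripper_width: 1.002
```

Good; now the following transit legs.

Emit:
jog_arm:
  plan:
    - {"x": 0.87, "y": -0.13, "z": 0, "wx": 0, "wy": 0, "wz": -0.127}
    - {"x": 0.87, "y": -0.13, "z": 0, "wx": 0, "wy": 0, "wz": -0.127}
    - {"x": 0.87, "y": -0.13, "z": 0, "wx": 0, "wy": 0, "wz": -0.127}
    - {"x": 0.87, "y": -0.13, "z": 0, "wx": 0, "wy": 0, "wz": -0.127}
    - {"x": 0.87, "y": -0.13, "z": 0, "wx": 0, "wy": 0, "wz": -0.127}
    - {"x": 0.87, "y": -0.13, "z": 0, "wx": 0, "wy": 0, "wz": -0.127}

```text
t: 2.8
eef_pos: [0.4608, -0.4116, 0.3343]
tool_rot: [0.002, 0.856, 0.518, 0.004]
contact_force: [-0.9, -0.1, 0.1]
gripper_width: 1.0
```

Emit:
jog_arm:
  plan:
    - {"x": 0.862, "y": -0.3, "z": 0, "wx": 0, "wy": 0, "wz": -0.159}
    - {"x": 0.862, "y": -0.3, "z": 0, "wx": 0, "wy": 0, "wz": -0.159}
    - {"x": 0.862, "y": -0.3, "z": 0, "wx": 0, "wy": 0, "wz": -0.159}
    - {"x": 0.862, "y": -0.3, "z": 0, "wx": 0, "wy": 0, "wz": -0.159}
    - {"x": 0.862, "y": -0.3, "z": 0, "wx": 0, "wy": 0, "wz": -0.159}
    - {"x": 0.862, "y": -0.3, "z": 0, "wx": 0, "wy": 0, "wz": -0.159}

```text
t: 3.3
eef_pos: [0.4885, -0.2261, 0.335]
tool_rot: [0.003, 0.698, 0.716, 0.004]
contact_force: [0.7, -0.4, -0.6]
gripper_width: 0.999
```

Emit:
jog_arm:
  plan:
    - {"x": 0.9, "y": 0, "z": 0, "wx": 0, "wy": 0, "wz": -0.159}
    - {"x": 0.9, "y": 0, "z": 0, "wx": 0, "wy": 0, "wz": -0.159}
    - {"x": 0.9, "y": 0, "z": 0, "wx": 0, "wy": 0, "wz": -0.159}
    - {"x": 0.9, "y": 0, "z": 0, "wx": 0, "wy": 0, "wz": -0.159}
    - {"x": 0.9, "y": 0, "z": 0, "wx": 0, "wy": 0, "wz": -0.159}
    - {"x": 0.9, "y": 0, "z": 0, "wx": 0, "wy": 0, "wz": -0.159}

```text
t: 3.8
eef_pos: [0.484, -0.0426, 0.3357]
tool_rot: [0.004, 0.497, 0.867, 0.003]
contact_force: [0.9, -0.4, 0.6]
gripper_width: 1.005
```

Emit:
jog_arm:
  plan:
    - {"x": 0.838, "y": 0.344, "z": 0.15, "wx": 0, "wy": 0, "wz": -0.127}
    - {"x": 0.838, "y": 0.344, "z": 0.15, "wx": 0, "wy": 0, "wz": -0.127}
    - {"x": 0.838, "y": 0.344, "z": 0.15, "wx": 0, "wy": 0, "wz": -0.127}
    - {"x": 0.838, "y": 0.344, "z": 0.15, "wx": 0, "wy": 0, "wz": -0.127}
    - {"x": 0.838, "y": 0.344, "z": 0.15, "wx": 0, "wy": 0, "wz": -0.127}
    - {"x": 0.838, "y": 0.344, "z": 0.15, "wx": 0, "wy": 0, "wz": -0.127}

```text
t: 4.3
eef_pos: [0.4584, 0.1397, 0.3052]
tool_rot: [0.004, 0.314, 0.949, 0.003]
contact_force: [-0.3, -0.6, 0.4]
gripper_width: 1.002
```

```bash
cat > sc.py <<'E'
from chain import *
g=R.from_euler('z',1.2467)*R.from_euler('y',-.56); A=g.as_matrix(); e=np.array([.4713,.3389,.0136])
y=A[:,0]; z=-A[:,2]; G=R.from_matrix(np.c_[np.cross(y,z),y,z])
tg=e+A[:,2]*.069; pre=tg+A[:,2]*.12
E
python3 - <<'E'
from sc import *
print(pose()[0],monitor.get_obs()['q'].round(2));chain([(pre,G),(tg,G)])
for c in("top","side"): cv2.imwrite(f"pics/{c}1.png",cams.read_camera(c)[:,:,::-1])
a=cv2.resize(cv2.imread("pics/top1.png")[205:310,360:480],None,fx=3.2,fy=3.2,interpolation=2)
b=cv2.resize(cv2.imread("pics/side1.png")[150:240,330:385],None,fx=6.2,fy=6.2,interpolation=2)
H=560;o=np.hstack([cv2.copyMakeBorder(i,0,H-i.shape[0],0,4,0) for i in(a,b)]);cv2.imwrite("pics/st1.png",o);print(o.shape)
E
```

```text
[0.45843821 0.13965665 0.30523414] [ 0.31  0.15 -0.8   1.88  0.12  1.15  0.4 ]
[0.391, 0.355, 0.658, -0.174, 0.03, -0.097] 
[-0.0, -0.0, 0.6, 0.0, 0.0, 0.0] 
(560, 733, 3)
```

View pics/st1.png

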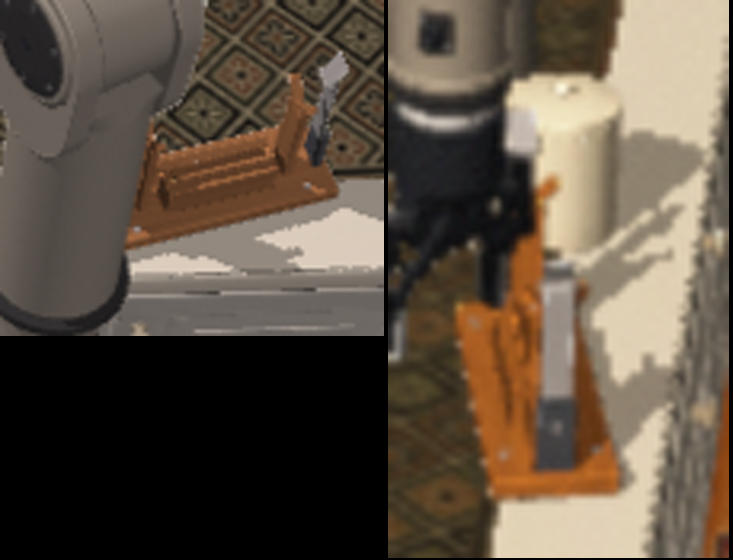

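The stand is half hidden behind the arm in the top view, with its base's right front corner at top pixel ≈(465,266). I'll measure it again from the next pose.

Emit:
jog_arm:
  plan:
    - {"x": 0.39, "y": 0.355, "z": 0.3, "wx": -0.087, "wy": 0.015, "wz": -0.05}
    - {"x": 0.391, "y": 0.355, "z": 0.658, "wx": -0.174, "wy": 0.03, "wz": -0.097}
    - {"x": 0.391, "y": 0.355, "z": 0.658, "wx": -0.174, "wy": 0.03, "wz": -0.097}
    - {"x": 0.391, "y": 0.355, "z": 0.658, "wx": -0.174, "wy": 0.03, "wz": -0.097}
    - {"x": 0.391, "y": 0.355, "z": 0.658, "wx": -0.174, "wy": 0.03, "wz": -0.097}
    - {"x": 0.391, "y": 0.355, "z": 0.658, "wx": -0.174, "wy": 0.03, "wz": -0.097}
    - {"x": 0.391, "y": 0.355, "z": 0.658, "wx": -0.174, "wy": 0.03, "wz": -0.097}
    - {"x": 0.391, "y": 0.355, "z": 0.658, "wx": -0.174, "wy": 0.03, "wz": -0.097}

```text
t: 5.07
eef_pos: [0.443, 0.2361, 0.1733]
tool_rot: [0.046, 0.161, 0.948, 0.27]
contact_force: [0.4, -0.0, 0.6]
gripper_width: 0.998
```

```bash
python3 - <<'E'
from sc import *
print(pose()[0],monitor.get_obs()['q'].round(2));chain([(tg,G)])
for c in("top","side"): cv2.imwrite(f"pics/{c}2.png",cams.read_camera(c)[:,:,::-1])
for c in("top","side"):
  for t in("stand","slot_floor","pin_seat","clip_left_bump","clip_right_bump"): print(c,t,[(np.round(d['location'],1).tolist(),round(d['confidence'],2)) for d in finder.place_of(c,t)][:2])
a=cv2.resize(cv2.imread("pics/top2.png")[205:310,360:480],None,fx=3.5,fy=3.5,interpolation=2)
b=cv2.resize(cv2.imread("pics/side2.png")[150:240,330:385],None,fx=6,fy=6,interpolation=2)
H=560;o=np.hstack([cv2.copyMakeBorder(i,0,H-i.shape[0],0,4,0) for i in(a,b)]);cv2.imwrite("pics/st2.png",o)
E
```

```text
[0.44299328 0.23612629 0.17325872] [ 0.61  0.35 -1.09  2.24 -0.28  0.36  1.09]
[0.034, 0.029, 0.614, -0.001, 0.002, -0.003] 
top stand [([246.6, 261.4], 0.71), ([424.7, 262.2], 0.56)]
top slot_floor [([425.9, 257.4], 0.63)]
top pin_seat [([430.4, 241.9], 0.59)]
top clip_left_bump [([463.6, 225.4], 0.19)]
top clip_right_bump [([460.3, 226.9], 0.62)]
side stand [([351.5, 214.7], 0.73)]
side slot_floor [([353.5, 214.4], 0.48)]
side pin_seat []
side clip_left_bump [([355.6, 195.8], 0.73)]
side clip_right_bump [([328.1, 294.1], 0.75), ([319.7, 240.8], 0.61)]
```

View pics/st2.png

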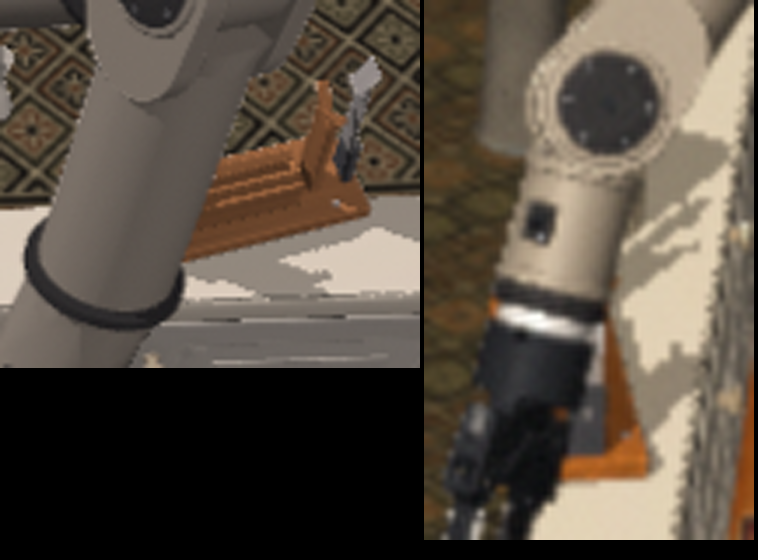

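Emit:
jog_arm:
  plan:
    - {"x": 0.034, "y": 0.029, "z": 0.1, "wx": -0.001, "wy": 0.002, "wz": -0.003}
    - {"x": 0.034, "y": 0.029, "z": 0.2, "wx": -0.001, "wy": 0.002, "wz": -0.003}
    - {"x": 0.034, "y": 0.029, "z": 0.25, "wx": -0.001, "wy": 0.002, "wz": -0.003}
    - {"x": 0.034, "y": 0.029, "z": 0.25, "wx": -0.001, "wy": 0.002, "wz": -0.003}
    - {"x": 0.034, "y": 0.029, "z": 0.25, "wx": -0.001, "wy": 0.002, "wz": -0.003}
    - {"x": 0.034, "y": 0.029, "z": 0.25, "wx": -0.001, "wy": 0.002, "wz": -0.003}

```text
t: 6.17
eef_pos: [0.445, 0.2709, 0.1347]
tool_rot: [0.045, 0.152, 0.949, 0.273]
contact_force: [-0.9, -0.4, 0.2]
gripper_width: 1.002
```

```bash
cat > stand.py <<'E'
from fit import *
T=cv2.imread("pics/top0.png").copy();T1=cv2.imread("pics/top1.png");T[:,412:]=T1[:,412:];D=cv2.imread("pics/side0.png")
rois={"top":(380,218,92,66),"side":(334,160,38,74)}
B=[box((-.05,-.135,0),(.05,.135,.02))]+[box((s*.0045,-.062,.02),(s*.0265,.062,.056)) for s in(-1,1)]
for s in(-1,1):
    B+=[box((-.016,s*.085-.006,.02),(.016,s*.085+.006,.145))]+[np.vstack([box((q*.004,s*.085-.006,.13),(q*.016,s*.085+.006,.145)),box((q*.016,s*.085-.006,.145),(q*.025,s*.085+.006,.162))]) for q in(-1,1)]
C=[box((-.013,s*.112-.010,.02),(.013,s*.112+.014,.203)) for s in(-1,1)]
def ren(c,P,v):
    r=R.from_euler('z',v[2]);m=0
    for X in P: m=m|hull(c,r.apply(X)+[v[0],v[1],0],rois[c])
    return m
obs={}
for c,I in(("top",T),("side",D)):
    x,y,w,h=rois[c];g=cv2.resize(I[y:y+h,x:x+w],None,fx=S,fy=S,interpolation=2)
    m=mask(I,rois[c],(3,130,40),(20,255,255));obs[c]=(g,m)
def cost(v,cs=("top","side")):
    f=0
    for c in cs:
        m=obs[c][1];a=ren(c,B,v);k=255-ren(c,C,v);f+=1-cv2.countNonZero(a&m&k)/cv2.countNonZero((a|m)&k)
    return f
if __name__=="__main__":
  for cs in(("top","side"),("top",),("side",)):
    b=min((minimize(cost,(.45,-.285,y0),args=(cs,),method='Nelder-Mead',options=dict(initial_simplex=np.array([.45,-.285,y0])+np.vstack([np.zeros(3),np.diag([.015,.015,.1])]))) for y0 in(-.2,0,.15)),key=lambda b:b.fun)
    print(cs,b.x.round(4),b.fun)
    if len(cs)==2: v=b.x
  o=[]
  for c in obs:
    g=obs[c][0].copy()
    for mm,col in((obs[c][1],(0,255,0)),(ren(c,B,v),(0,0,255)),(ren(c,C,v),(255,0,0))): cv2.drawContours(g,cv2.findContours(mm,0,2)[0],-1,col,2)
    o.append(g)
  o=np.hstack([cv2.copyMakeBorder(i,0,600-i.shape[0],0,0,0) for i in o]);cv2.imwrite("pics/ov2.png",cv2.resize(o,None,fx=800/o.shape[1],fy=800/o.shape[1],interpolation=cv2.INTER_AREA))
  from sc import *
  print(pose()[0]);chain([(tg,G)])
E
python3 stand.py
```

```text
('top', 'side') [ 0.4447 -0.2929  0.2567] 0.43998962879111236
('top',) [ 0.4451 -0.2922  0.2015] 0.21581313915084954
('side',) [ 0.4449 -0.2942  0.259 ] 0.20733374766935986
[0.44502548 0.27092341 0.13471059]
[-0.017, -0.013, 0.361, -0.0, -0.001, 0.002]
```

View pics/ov2.png

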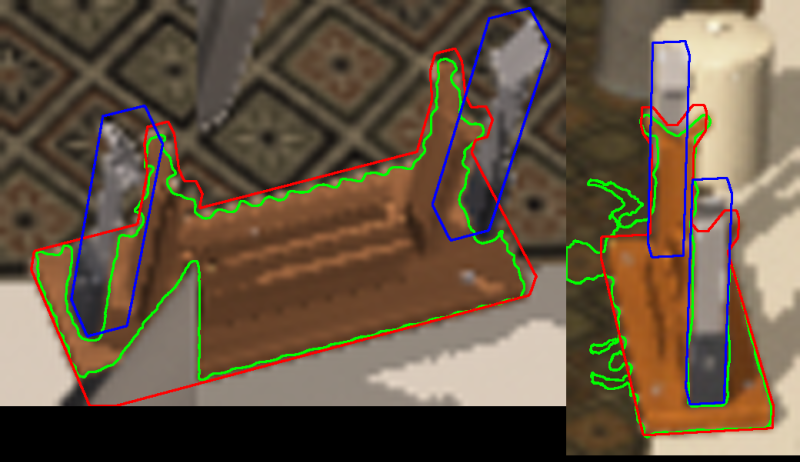

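The stand model overlays well in both views: base, posts and clips all line up. Only the arm-hidden triangle at lower left of the top view biases the yaw. Now the grasp approach, with a refined fit alongside.

Emit:
jog_arm:
  plan:
    - {"x": -0.017, "y": -0.013, "z": 0.1, "wx": 0, "wy": 0, "wz": 0.002}
    - {"x": -0.017, "y": -0.013, "z": 0.2, "wx": 0, "wy": 0, "wz": 0.002}
    - {"x": -0.017, "y": -0.013, "z": 0.3, "wx": 0, "wy": 0, "wz": 0.002}
    - {"x": -0.017, "y": -0.013, "z": 0.36, "wx": 0, "wy": 0, "wz": 0.002}
    - {"x": -0.017, "y": -0.013, "z": 0.36, "wx": 0, "wy": 0, "wz": 0.002}
    - {"x": -0.017, "y": -0.013, "z": 0.36, "wx": 0, "wy": 0, "wz": 0.002}
    - {"x": -0.017, "y": -0.013, "z": 0.36, "wx": 0, "wy": 0, "wz": 0.002}
    - {"x": -0.017, "y": -0.013, "z": 0.36, "wx": 0, "wy": 0, "wz": 0.002}

```text
t: 6.83
eef_pos: [0.4601, 0.3044, 0.0727]
tool_rot: [0.044, 0.155, 0.948, 0.273]
contact_force: [0.5, -0.5, 0.1]
gripper_width: 0.998
```

```bash
python3 - <<'E'
import stand
from stand import *
k=np.full(obs["top"][1].shape,255,np.uint8);f=1040/800
cv2.fillPoly(k,[(np.array([(60,372),(90,372),(150,340),(190,250),(200,250),(200,420),(60,420)])*f).astype(int)],0)
def cost(v,cs):
    s=0
    for c in cs:
        m=obs[c][1];a=ren(c,B,v);q=255-ren(c,C,v)
        if c=="top":q=q&k
        s+=1-cv2.countNonZero(a&m&q)/cv2.countNonZero((a|m)&q)
    return s
for cs in(("top","side"),("top",),("side",)):
    b=minimize(cost,(.445,-.293,.25),args=(cs,),method='Nelder-Mead',options=dict(initial_simplex=np.array([.445,-.293,.25])+np.vstack([np.zeros(3),np.diag([.01,.01,.06])])));print(cs,b.x.round(4),b.fun)
from sc import *
print(pose()[0],monitor.get_obs()['contact_force'].round(1));chain([(tg,G)])
E
```

```text
('top', 'side') [ 0.4444 -0.2924  0.2559] 0.3503261272175624
('top',) [ 0.441  -0.2903  0.2312] 0.13073325766174804
('side',) [ 0.4447 -0.2942  0.2579] 0.2073898979845733
[0.46008385 0.30439561 0.07271391] [ 0.5 -0.5  0.1]
[0.002, -0.003, 0.002, 0.0, -0.0, 0.0]
```

Emit:
jog_arm:
  plan:
    - {"x": 0, "y": 0, "z": 0, "wx": 0, "wy": 0, "wz": 0}
    - {"x": 0, "y": 0, "z": 0, "wx": 0, "wy": 0, "wz": 0}
    - {"x": 0, "y": 0, "z": 0, "wx": 0, "wy": 0, "wz": 0}
    - {"x": 0, "y": 0, "z": 0, "wx": 0, "wy": 0, "wz": 0}
    - {"x": 0, "y": 0, "z": 0, "wx": 0, "wy": 0, "wz": 0}
    - {"x": 0, "y": 0, "z": 0, "wx": 0, "wy": 0, "wz": 0}
    - {"x": 0, "y": 0, "z": 0, "wx": 0, "wy": 0, "wz": 0}
    - {"x": 0, "y": 0, "z": 0, "wx": 0, "wy": 0, "wz": 0}
    - {"x": 0, "y": 0, "z": 0, "wx": 0, "wy": 0, "wz": 0}
  hand: -1
  grip_force: 60

```text
t: 7.58
eef_pos: [0.4601, 0.3042, 0.0726]
tool_rot: [0.044, 0.155, 0.948, 0.273]
contact_force: [-0.6, -0.2, -0.5]
gripper_width: 0.179
```

Emit:
jog_arm:
  plan:
    - {"x": 0, "y": 0, "z": -0.08, "wx": 0, "wy": 0, "wz": 0}
    - {"x": 0, "y": 0, "z": -0.16, "wx": 0, "wy": 0, "wz": 0}
    - {"x": 0, "y": 0, "z": -0.24, "wx": 0, "wy": 0, "wz": 0}
    - {"x": 0, "y": 0, "z": -0.34, "wx": 0, "wy": 0, "wz": 0}
    - {"x": 0, "y": 0, "z": -0.44, "wx": 0, "wy": 0, "wz": 0}
    - {"x": 0, "y": 0, "z": -0.54, "wx": 0, "wy": 0, "wz": 0}
    - {"x": 0, "y": 0, "z": -0.6, "wx": 0, "wy": 0, "wz": 0}
    - {"x": 0, "y": 0, "z": -0.6, "wx": 0, "wy": 0, "wz": 0}

```text
t: 8.25
eef_pos: [0.4405, 0.2428, 0.176]
tool_rot: [0.046, 0.155, 0.948, 0.273]
contact_force: [0.8, -0.5, -1.9]
gripper_width: 0.18
```

```bash
python3 - <<'E'
from sc import *
print(pose()[0],monitor.get_obs()['gripper_width'])
st=np.array([.444,-.2925]);ya=.25
# tool y (jaw) along stand x => yaw .25 ; tcp above slot
chain([((.45,.14,.30),tool(.85)),((.475,-.02,.31),tool(.6)),((.475,-.17,.31),tool(.4)),((*st,.29),tool(ya))])
E
```

```text
[0.44047326 0.24284357 0.17598586] 0.17996568699728946
[-0.21, -0.07, -0.776, 0.176, -0.035, 0.123] 
[-0.622, -0.518, -0.05, 0.0, 0.0, 0.08] 
[-0.619, -0.424, 0.0, 0.0, 0.0, 0.064] 
[-0.504, -0.381, 0.1, 0.0, 0.0, 0.048]
```

Emit:
jog_arm:
  plan:
    - {"x": -0.05, "y": -0.02, "z": -0.3, "wx": 0.03, "wy": -0.005, "wz": 0.02}
    - {"x": -0.15, "y": -0.05, "z": -0.6, "wx": 0.07, "wy": -0.014, "wz": 0.05}
    - {"x": -0.21, "y": -0.07, "z": -0.776, "wx": 0.11, "wy": -0.02, "wz": 0.08}
    - {"x": -0.21, "y": -0.07, "z": -0.776, "wx": 0.15, "wy": -0.03, "wz": 0.105}
    - {"x": -0.21, "y": -0.07, "z": -0.776, "wx": 0.176, "wy": -0.035, "wz": 0.123}
    - {"x": -0.21, "y": -0.07, "z": -0.776, "wx": 0.176, "wy": -0.035, "wz": 0.123}
    - {"x": -0.21, "y": -0.07, "z": -0.776, "wx": 0.176, "wy": -0.035, "wz": 0.123}
    - {"x": -0.21, "y": -0.07, "z": -0.776, "wx": 0.176, "wy": -0.035, "wz": 0.123}
    - {"x": -0.21, "y": -0.07, "z": -0.776, "wx": 0.176, "wy": -0.035, "wz": 0.123}

```text
t: 9.0
eef_pos: [0.4499, 0.1427, 0.2992]
tool_rot: [-0.0, 0.351, 0.936, 0.0]
contact_force: [0.4, -0.2, -1.9]
gripper_width: 0.178
```

Emit:
jog_arm:
  plan:
    - {"x": -0.15, "y": -0.12, "z": -0.05, "wx": 0, "wy": 0, "wz": 0.03}
    - {"x": -0.3, "y": -0.25, "z": -0.05, "wx": 0, "wy": 0, "wz": 0.05}
    - {"x": -0.45, "y": -0.38, "z": -0.05, "wx": 0, "wy": 0, "wz": 0.08}
    - {"x": -0.622, "y": -0.518, "z": -0.05, "wx": 0, "wy": 0, "wz": 0.08}
    - {"x": -0.622, "y": -0.518, "z": -0.05, "wx": 0, "wy": 0, "wz": 0.08}
    - {"x": -0.622, "y": -0.518, "z": -0.05, "wx": 0, "wy": 0, "wz": 0.08}

```text
t: 9.5
eef_pos: [0.4751, -0.0201, 0.3079]
tool_rot: [-0.001, 0.468, 0.884, 0.0]
contact_force: [0.5, 0.5, -2.1]
gripper_width: 0.173
```

Emit:
jog_arm:
  plan:
    - {"x": -0.15, "y": -0.1, "z": 0, "wx": 0, "wy": 0, "wz": 0.02}
    - {"x": -0.3, "y": -0.2, "z": 0, "wx": 0, "wy": 0, "wz": 0.04}
    - {"x": -0.45, "y": -0.3, "z": 0, "wx": 0, "wy": 0, "wz": 0.064}
    - {"x": -0.619, "y": -0.424, "z": 0, "wx": 0, "wy": 0, "wz": 0.064}
    - {"x": -0.619, "y": -0.424, "z": 0, "wx": 0, "wy": 0, "wz": 0.064}
    - {"x": -0.619, "y": -0.424, "z": 0, "wx": 0, "wy": 0, "wz": 0.064}

```text
t: 10.0
eef_pos: [0.474, -0.1713, 0.3067]
tool_rot: [-0.002, 0.555, 0.832, 0.0]
contact_force: [-0.3, 0.7, -2.0]
gripper_width: 0.179
```

```bash
python3 - <<'E'
from chain import *
p,r=pose();print(p,r.as_matrix().round(3),monitor.get_obs()['gripper_width'],monitor.get_obs()['q'].round(2))
st=np.array([.444,-.2925]);chain([((*st,.30),tool(.25))])
E
```

```text
[ 0.47399826 -0.17126481  0.30668563] [[-0.384  0.923 -0.003]
 [ 0.923  0.384  0.003]
 [ 0.003 -0.001 -1.   ]] 0.1790481592592313 [ 0.01  0.12  0.23  1.87 -0.03  1.16  0.65]
[-0.502, -0.371, 0.032, -0.0, -0.001, 0.046]
```

Emit:
jog_arm:
  plan:
    - {"x": -0.17, "y": -0.13, "z": 0.03, "wx": 0, "wy": 0, "wz": 0.02}
    - {"x": -0.35, "y": -0.26, "z": 0.03, "wx": 0, "wy": 0, "wz": 0.046}
    - {"x": -0.502, "y": -0.371, "z": 0.032, "wx": 0, "wy": -0.001, "wz": 0.046}
    - {"x": -0.502, "y": -0.371, "z": 0.032, "wx": 0, "wy": -0.001, "wz": 0.046}
    - {"x": -0.502, "y": -0.371, "z": 0.032, "wx": 0, "wy": -0.001, "wz": 0.046}
    - {"x": -0.502, "y": -0.371, "z": 0.15, "wx": 0, "wy": -0.001, "wz": 0.046}
    - {"x": -0.502, "y": -0.371, "z": 0.3, "wx": 0, "wy": -0.001, "wz": 0.046}
    - {"x": -0.502, "y": -0.371, "z": 0.45, "wx": 0, "wy": -0.001, "wz": 0.046}
    - {"x": -0.502, "y": -0.371, "z": 0.45, "wx": 0, "wy": -0.001, "wz": 0.046}
    - {"x": -0.502, "y": -0.371, "z": 0.45, "wx": 0, "wy": -0.001, "wz": 0.046}

```text
t: 10.83
eef_pos: [0.4439, -0.2892, 0.2153]
tool_rot: [-0.003, 0.612, 0.791, -0.0]
contact_force: [-0.4, -0.8, -1.3]
gripper_width: 0.177
```

```bash
cat > scr.py <<'E'
from fit import *
def sil(v): # vertical scraper: x,y,z(edge),yaw(of thickness axis)
    r=R.from_euler('z',v[3]);return [r.apply(box((-.002,-.055,0),(.002,.055,.07)))+v[:3],r.apply(box((-.008,-.055,.07),(.008,.055,.102)))+v[:3]]
def look(n,v,s,rois,scale=None):
    import stand;o=[]
    for c in rois:
        I=cv2.cvtColor(cams.read_camera(c),cv2.COLOR_RGB2BGR);cv2.imwrite(f"pics/{c}_{n}.png",I)
        x,y,w,h=rois[c];g=cv2.resize(I[y:y+h,x:x+w],None,fx=S,fy=S,interpolation=2)
        stand.rois=rois
        for mm,col in([(hull(c,X,rois[c]),(0,0,255)) for X in v]+[(stand.ren(c,stand.B[1:3],s),(0,255,255)),(stand.ren(c,stand.B[:1],s),(255,255,0))]): cv2.drawContours(g,cv2.findContours(mm,0,2)[0],-1,col,1)
        o.append(g)
    H=max(i.shape[0] for i in o);o=np.hstack([cv2.copyMakeBorder(i,0,H-i.shape[0],0,4,0) for i in o]);f=min(800/o.shape[1],600/o.shape[0]);cv2.imwrite(f"pics/{n}.png",cv2.resize(o,None,fx=f,fy=f,interpolation=cv2.INTER_AREA))
E
python3 - <<'E'
from scr import *
from chain import chain
p,r=pose();m=r.as_matrix();print(p,m.round(3))
v=[*(p[:2]),p[2]-.069,np.arctan2(m[1,1],m[0,1])];print(np.round(v,4))
look("c1",sil(v),(.444,-.2925,.25),{"top":(385,200,85,85),"side":(330,155,50,80)})
chain([((.444,-.2925,.15),tool(.25))])
E
```

```text
[ 0.44391275 -0.28919333  0.21533266] [[-0.251  0.968 -0.005]
 [ 0.968  0.251  0.002]
 [ 0.004 -0.004 -1.   ]]
[ 0.4439 -0.2892  0.1463  0.2534]
[-0.004, -0.008, 0.34, 0.0, 0.0, 0.001]
```

View pics/c1.png

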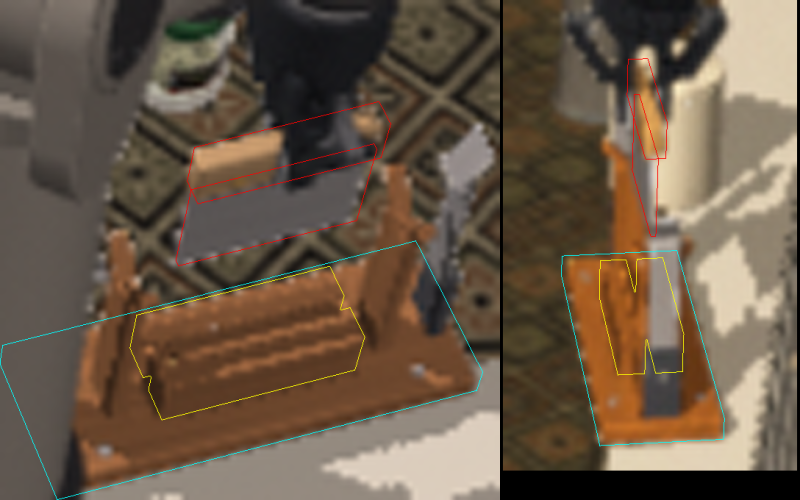

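The scraper hangs upright and centred over the bars: the red model and image agree to about 1 px in both views. Descending.

Emit:
jog_arm:
  plan:
    - {"x": -0.004, "y": -0.008, "z": 0.1, "wx": 0, "wy": 0, "wz": 0.001}
    - {"x": -0.004, "y": -0.008, "z": 0.2, "wx": 0, "wy": 0, "wz": 0.001}
    - {"x": -0.004, "y": -0.008, "z": 0.3, "wx": 0, "wy": 0, "wz": 0.001}
    - {"x": -0.004, "y": -0.008, "z": 0.34, "wx": 0, "wy": 0, "wz": 0.001}
    - {"x": -0.004, "y": -0.008, "z": 0.34, "wx": 0, "wy": 0, "wz": 0.001}
    - {"x": -0.004, "y": -0.008, "z": 0.34, "wx": 0, "wy": 0, "wz": 0.001}

```text
t: 11.43
eef_pos: [0.445, -0.2928, 0.1513]
tool_rot: [0.001, 0.614, 0.789, 0.0]
contact_force: [1.0, 0.2, -1.5]
gripper_width: 0.175
```

```bash
python3 - <<'E'
from scr import *
from chain import chain
p,r=pose();m=r.as_matrix()
v=[*(p[:2]),p[2]-.069,np.arctan2(m[1,1],m[0,1])];print(np.round(v,4))
look("c2",sil(v),(.444,-.2925,.25),{"top":(395,215,75,65),"side":(332,165,48,70)})
chain([((.444,-.2925,.089),tool(.25))])
E
```

```text
[ 0.445  -0.2928  0.0823  0.2489]
[0.005, -0.006, 0.313, 0.001, 0.001, -0.0]
```

View pics/c2.png

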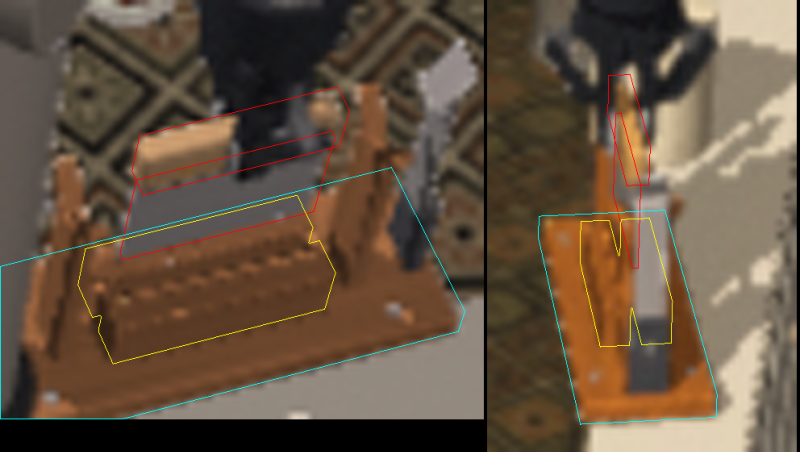

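The blade sits right above the slot mouth in both views, so I'm inserting in small steps.

Emit:
jog_arm:
  plan:
    - {"x": 0.002, "y": -0.003, "z": 0.05, "wx": 0.001, "wy": 0.001, "wz": 0}
    - {"x": 0.002, "y": -0.003, "z": 0.09, "wx": 0.001, "wy": 0.001, "wz": 0}
    - {"x": 0.002, "y": -0.003, "z": 0.13, "wx": 0.001, "wy": 0.001, "wz": 0}
    - {"x": 0.002, "y": -0.003, "z": 0.16, "wx": 0.001, "wy": 0.001, "wz": 0}
    - {"x": 0.002, "y": -0.003, "z": 0.18, "wx": 0.001, "wy": 0.001, "wz": 0}
    - {"x": 0.002, "y": -0.003, "z": 0.18, "wx": 0.001, "wy": 0.001, "wz": 0}

```text
t: 12.03
eef_pos: [0.4436, -0.2926, 0.1142]
tool_rot: [-0.002, 0.614, 0.789, -0.0]
contact_force: [-1.2, -0.5, -2.9]
gripper_width: 0.178
```

Emit:
jog_arm:
  plan:
    - {"x": 0, "y": 0, "z": 0.03, "wx": 0, "wy": 0, "wz": 0}
    - {"x": 0, "y": 0, "z": 0.06, "wx": 0, "wy": 0, "wz": 0}
    - {"x": 0, "y": 0, "z": 0.09, "wx": 0, "wy": 0, "wz": 0}
    - {"x": 0, "y": 0, "z": 0.11, "wx": 0, "wy": 0, "wz": 0}
    - {"x": 0, "y": 0, "z": 0.125, "wx": 0, "wy": 0, "wz": 0}
    - {"x": 0, "y": 0, "z": 0.125, "wx": 0, "wy": 0, "wz": 0}
    - {"x": 0, "y": 0, "z": 0.125, "wx": 0, "wy": 0, "wz": 0}

```text
t: 12.62
eef_pos: [0.4434, -0.2923, 0.0895]
tool_rot: [-0.002, 0.614, 0.789, -0.0]
contact_force: [-2.8, 3.0, 5.7]
gripper_width: 0.178
```

Emit:
jog_arm:
  plan:
    - {"x": 0, "y": 0, "z": 0.01, "wx": 0, "wy": 0, "wz": 0}
    - {"x": 0, "y": 0, "z": 0.015, "wx": 0, "wy": 0, "wz": 0}
    - {"x": 0, "y": 0, "z": 0.015, "wx": 0, "wy": 0, "wz": 0}

```text
t: 12.87
eef_pos: [0.4436, -0.2923, 0.0894]
tool_rot: [-0.002, 0.614, 0.789, 0.001]
contact_force: [-10.4, 7.3, 34.0]
gripper_width: 0.175
```

Emit:
jog_arm:
  plan:
    - {"x": 0, "y": 0, "z": 0, "wx": 0, "wy": 0, "wz": 0}
    - {"x": 0, "y": 0, "z": 0, "wx": 0, "wy": 0, "wz": 0}
    - {"x": 0, "y": 0, "z": 0, "wx": 0, "wy": 0, "wz": 0}
    - {"x": 0, "y": 0, "z": 0, "wx": 0, "wy": 0, "wz": 0}
    - {"x": 0, "y": 0, "z": 0, "wx": 0, "wy": 0, "wz": 0}
    - {"x": 0, "y": 0, "z": 0, "wx": 0, "wy": 0, "wz": 0}
  hand: 1

```text
t: 13.37
eef_pos: [0.4436, -0.2923, 0.089]
tool_rot: [-0.002, 0.614, 0.789, 0.001]
contact_force: [0.3, -0.1, -0.0]
gripper_width: 0.991
```

Emit:
jog_arm:
  plan:
    - {"x": 0, "y": 0, "z": -0.1, "wx": 0, "wy": 0, "wz": 0}
    - {"x": 0, "y": 0, "z": -0.25, "wx": 0, "wy": 0, "wz": 0}
    - {"x": 0, "y": 0, "z": -0.4, "wx": 0, "wy": 0, "wz": 0}
    - {"x": 0, "y": 0, "z": -0.6, "wx": 0, "wy": 0, "wz": 0}
    - {"x": 0, "y": 0, "z": -0.8, "wx": 0, "wy": 0, "wz": 0}
    - {"x": 0, "y": 0, "z": -0.99, "wx": 0, "wy": 0, "wz": 0}
    - {"x": 0, "y": 0, "z": -0.99, "wx": 0, "wy": 0, "wz": 0}

```text
t: 13.95
eef_pos: [0.4474, -0.2953, 0.2947]
tool_rot: [0.004, 0.614, 0.789, 0.002]
contact_force: [0.1, -1.5, 0.8]
gripper_width: 1.002
```

```bash
python3 - <<'E'
from scr import *
from chain import chain
v=[.4434,-.2923,.02,.25]
look("c3",sil(v),(.444,-.2925,.25),{"top":(395,215,75,65),"side":(332,165,48,70)})
# pin: yaw of jaw axis = pin axis + 90deg
T=cv2.imread("pics/top_c3.png");r3=(318,215,36,70);m3=mask(T,r3,(8,90,90),(22,255,255));u,g=fit(cyl,[("top",r3,m3)],(.508,.022,2.88),(.01,.01,.1));print(u,g)
u=np.array([.5087,.0218,2.8786]);jy=u[2]-np.pi/2;print(jy)
print(pose()[0]);q=lambda z:(u[0],u[1],z)
chain([((.47,-.14,.30),tool(.7)),((.505,.0,.28),tool(jy)),(q(.15),tool(jy)),(q(.001),tool(jy))])
E
```

```text
[0.5087567  0.02183907 2.87791074] 0.21400354175180492
1.3078036732051035
[ 0.44500182 -0.2933991   0.28849946]
[0.713, 0.31, -0.055, 0.0, -0.001, -0.144] 
[0.423, 0.585, 0.1, 0.0, 0.0, -0.194] 
[0.01, 0.11, 0.65, 0.0, 0.0, 0.0] 
[0.0, 0.0, 0.745, 0.0, 0.0, 0.0]
```

View pics/c3.png

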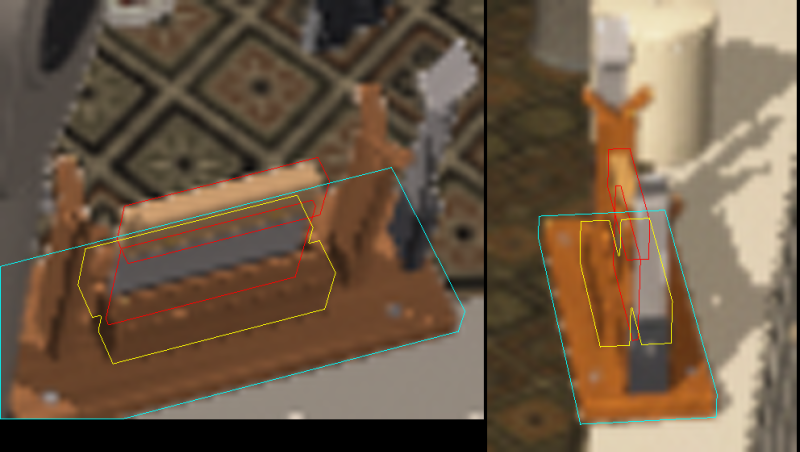

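The scraper stands home in the slot: its image matches the model at floor height, and it took 34 N pressing against the floor. Now the pin.

Emit:
jog_arm:
  plan:
    - {"x": 0.36, "y": 0.15, "z": -0.055, "wx": 0, "wy": 0, "wz": -0.07}
    - {"x": 0.713, "y": 0.31, "z": -0.055, "wx": 0, "wy": -0.001, "wz": -0.144}
    - {"x": 0.713, "y": 0.31, "z": -0.055, "wx": 0, "wy": -0.001, "wz": -0.144}
    - {"x": 0.713, "y": 0.31, "z": -0.055, "wx": 0, "wy": -0.001, "wz": -0.144}
    - {"x": 0.713, "y": 0.31, "z": -0.055, "wx": 0, "wy": -0.001, "wz": -0.144}
    - {"x": 0.713, "y": 0.31, "z": -0.055, "wx": 0, "wy": -0.001, "wz": -0.144}

```text
t: 14.55
eef_pos: [0.4697, -0.1378, 0.2983]
tool_rot: [-0.0, 0.42, 0.908, 0.0]
contact_force: [-0.7, -0.6, -0.0]
gripper_width: 0.999
```

Emit:
jog_arm:
  plan:
    - {"x": 0.423, "y": 0.585, "z": 0.1, "wx": 0, "wy": 0, "wz": -0.194}
    - {"x": 0.423, "y": 0.585, "z": 0.1, "wx": 0, "wy": 0, "wz": -0.194}
    - {"x": 0.423, "y": 0.585, "z": 0.1, "wx": 0, "wy": 0, "wz": -0.194}
    - {"x": 0.423, "y": 0.585, "z": 0.1, "wx": 0, "wy": 0, "wz": -0.194}
    - {"x": 0.423, "y": 0.585, "z": 0.1, "wx": 0, "wy": 0, "wz": -0.194}
    - {"x": 0.423, "y": 0.585, "z": 0.1, "wx": 0, "wy": 0, "wz": -0.194}
    - {"x": 0.423, "y": 0.585, "z": 0.1, "wx": 0, "wy": 0, "wz": -0.194}

```text
t: 15.13
eef_pos: [0.5036, 0.0005, 0.2772]
tool_rot: [-0.001, 0.131, 0.991, -0.0]
contact_force: [-0.0, -1.3, -0.8]
gripper_width: 0.997
```

```bash
python3 - <<'E'
from chain import *
u=(.5087,.0218);jy=1.3075;print(pose()[0])
chain([((*u,.15),tool(jy)),((*u,.002),tool(jy))])
E
```

```text
[0.50358985 0.00050905 0.27724165]
[0.001, 0.11, 0.636, -0.0, -0.001, 0.0] 
[0.0, 0.0, 0.74, 0.0, 0.0, 0.0]
```

Emit:
jog_arm:
  plan:
    - {"x": 0.001, "y": 0.11, "z": 0.15, "wx": 0, "wy": -0.001, "wz": 0}
    - {"x": 0.001, "y": 0.11, "z": 0.3, "wx": 0, "wy": -0.001, "wz": 0}
    - {"x": 0.001, "y": 0.11, "z": 0.45, "wx": 0, "wy": -0.001, "wz": 0}
    - {"x": 0.001, "y": 0.11, "z": 0.6, "wx": 0, "wy": -0.001, "wz": 0}
    - {"x": 0.001, "y": 0.11, "z": 0.8, "wx": 0, "wy": -0.001, "wz": 0}
    - {"x": 0.001, "y": 0.11, "z": 0.95, "wx": 0, "wy": -0.001, "wz": 0}
    - {"x": 0.001, "y": 0.11, "z": 0.95, "wx": 0, "wy": -0.001, "wz": 0}
    - {"x": 0.001, "y": 0.11, "z": 0.95, "wx": 0, "wy": -0.001, "wz": 0}
    - {"x": 0.001, "y": 0.11, "z": 0.95, "wx": 0, "wy": -0.001, "wz": 0}

```text
t: 15.88
eef_pos: [0.5097, 0.0206, 0.0886]
tool_rot: [0.001, 0.133, 0.991, -0.001]
contact_force: [0.3, 0.4, 0.8]
gripper_width: 0.997
```

```bash
python3 - <<'E'
from chain import *
u=(.5087,.0218);jy=1.3075;print(pose()[0])
chain([((*u,.002),tool(jy))])
E
```

```text
[0.50965269 0.02058982 0.08864326]
[0.007, 0.005, 0.433, -0.0, 0.001, -0.001]
```

Emit:
jog_arm:
  plan:
    - {"x": 0.007, "y": 0.005, "z": 0.1, "wx": 0, "wy": 0.001, "wz": -0.001}
    - {"x": 0.007, "y": 0.005, "z": 0.2, "wx": 0, "wy": 0.001, "wz": -0.001}
    - {"x": 0.007, "y": 0.005, "z": 0.3, "wx": 0, "wy": 0.001, "wz": -0.001}
    - {"x": 0.007, "y": 0.005, "z": 0.38, "wx": 0, "wy": 0.001, "wz": -0.001}
    - {"x": 0.007, "y": 0.005, "z": 0.42, "wx": 0, "wy": 0.001, "wz": -0.001}
    - {"x": 0.007, "y": 0.005, "z": 0.433, "wx": 0, "wy": 0.001, "wz": -0.001}
    - {"x": 0.007, "y": 0.005, "z": 0.433, "wx": 0, "wy": 0.001, "wz": -0.001}
    - {"x": 0.007, "y": 0.005, "z": 0.433, "wx": 0, "wy": 0.001, "wz": -0.001}

```text
t: 16.55
eef_pos: [0.51, 0.0218, 0.0034]
tool_rot: [0.001, 0.132, 0.991, -0.0]
contact_force: [1.2, 0.2, -0.6]
gripper_width: 1.001
```

Emit:
jog_arm:
  plan:
    - {"x": 0, "y": 0, "z": 0, "wx": 0, "wy": 0, "wz": 0}
    - {"x": 0, "y": 0, "z": 0, "wx": 0, "wy": 0, "wz": 0}
    - {"x": 0, "y": 0, "z": 0, "wx": 0, "wy": 0, "wz": 0}
    - {"x": 0, "y": 0, "z": 0, "wx": 0, "wy": 0, "wz": 0}
    - {"x": 0, "y": 0, "z": 0, "wx": 0, "wy": 0, "wz": 0}
    - {"x": 0, "y": 0, "z": 0, "wx": 0, "wy": 0, "wz": 0}
    - {"x": 0, "y": 0, "z": 0, "wx": 0, "wy": 0, "wz": 0}
  hand: -1
  grip_force: 80

```text
t: 17.13
eef_pos: [0.5103, 0.0218, 0.004]
tool_rot: [0.001, 0.132, 0.991, -0.0]
contact_force: [-1.1, -0.7, 6.7]
gripper_width: 0.344
```

Emit:
jog_arm:
  plan:
    - {"x": 0, "y": 0, "z": -0.1, "wx": 0, "wy": 0, "wz": 0}
    - {"x": 0, "y": 0, "z": -0.2, "wx": 0, "wy": 0, "wz": 0}
    - {"x": 0, "y": 0, "z": -0.35, "wx": 0, "wy": 0, "wz": 0}
    - {"x": 0, "y": 0, "z": -0.5, "wx": 0, "wy": 0, "wz": 0}
    - {"x": 0, "y": 0, "z": -0.7, "wx": 0, "wy": 0, "wz": 0}
    - {"x": 0, "y": 0, "z": -0.9, "wx": 0, "wy": 0, "wz": 0}
    - {"x": 0, "y": 0, "z": -0.98, "wx": 0, "wy": 0, "wz": 0}
    - {"x": 0, "y": 0, "z": -0.98, "wx": 0, "wy": 0, "wz": 0}

```text
t: 17.8
eef_pos: [0.5125, 0.0222, 0.2045]
tool_rot: [0.005, 0.132, 0.991, 0.001]
contact_force: [0.9, 1.0, -2.4]
gripper_width: 0.349
```

```bash
python3 - <<'E'
from scr import *
from chain import chain
print(pose()[0],monitor.get_obs()['contact_force'].round(1))
chain([((.50,-.02,.29),tool(1.0)),((.475,-.16,.29),tool(.6)),((.4437,-.2923,.27),tool(.25)),((.4437,-.2923,.185),tool(.25))])
E
```

```text
[0.51250163 0.0222251  0.20453646] [ 0.9  1.  -2.4]
[0.001, -0.219, -0.428, 0.002, 0.003, 0.098] 
[-0.273, -0.657, 0.0, 0.0, 0.0, 0.127] 
[-0.458, -0.503, 0.1, 0.0, 0.0, 0.111] 
[0.0, 0.0, 0.425, 0.0, 0.0, 0.0]
```

Emit:
jog_arm:
  plan:
    - {"x": 0, "y": -0.1, "z": -0.25, "wx": 0.001, "wy": 0.002, "wz": 0.03}
    - {"x": 0.001, "y": -0.219, "z": -0.428, "wx": 0.002, "wy": 0.003, "wz": 0.065}
    - {"x": 0.001, "y": -0.219, "z": -0.428, "wx": 0.002, "wy": 0.003, "wz": 0.098}
    - {"x": 0.001, "y": -0.219, "z": -0.428, "wx": 0.002, "wy": 0.003, "wz": 0.098}
    - {"x": 0.001, "y": -0.219, "z": -0.428, "wx": 0.002, "wy": 0.003, "wz": 0.098}
    - {"x": 0.001, "y": -0.219, "z": -0.428, "wx": 0.002, "wy": 0.003, "wz": 0.098}

```text
t: 18.3
eef_pos: [0.4989, -0.0193, 0.2879]
tool_rot: [-0.002, 0.281, 0.96, -0.001]
contact_force: [-0.9, 0.6, -2.3]
gripper_width: 0.344
```

Emit:
jog_arm:
  plan:
    - {"x": -0.07, "y": -0.16, "z": 0, "wx": 0, "wy": 0, "wz": 0.03}
    - {"x": -0.14, "y": -0.33, "z": 0, "wx": 0, "wy": 0, "wz": 0.06}
    - {"x": -0.2, "y": -0.5, "z": 0, "wx": 0, "wy": 0, "wz": 0.09}
    - {"x": -0.273, "y": -0.657, "z": 0, "wx": 0, "wy": 0, "wz": 0.127}
    - {"x": -0.273, "y": -0.657, "z": 0, "wx": 0, "wy": 0, "wz": 0.127}
    - {"x": -0.273, "y": -0.657, "z": 0, "wx": 0, "wy": 0, "wz": 0.127}
    - {"x": -0.273, "y": -0.657, "z": 0, "wx": 0, "wy": 0, "wz": 0.127}

```text
t: 18.88
eef_pos: [0.4737, -0.158, 0.2864]
tool_rot: [-0.003, 0.464, 0.886, -0.002]
contact_force: [-0.0, 0.2, -1.5]
gripper_width: 0.35
```

Emit:
jog_arm:
  plan:
    - {"x": -0.12, "y": -0.13, "z": 0.05, "wx": 0, "wy": 0, "wz": 0.03}
    - {"x": -0.24, "y": -0.26, "z": 0.05, "wx": 0, "wy": 0, "wz": 0.06}
    - {"x": -0.36, "y": -0.39, "z": 0.1, "wx": 0, "wy": 0, "wz": 0.09}
    - {"x": -0.458, "y": -0.503, "z": 0.1, "wx": 0, "wy": 0, "wz": 0.111}
    - {"x": -0.458, "y": -0.503, "z": 0.1, "wx": 0, "wy": 0, "wz": 0.111}
    - {"x": -0.458, "y": -0.503, "z": 0.1, "wx": 0, "wy": 0, "wz": 0.111}
    - {"x": -0.458, "y": -0.503, "z": 0.1, "wx": 0, "wy": 0, "wz": 0.111}

```text
t: 19.47
eef_pos: [0.4439, -0.2885, 0.2659]
tool_rot: [-0.004, 0.609, 0.793, -0.002]
contact_force: [0.3, 0.3, -1.2]
gripper_width: 0.347
```

```bash
python3 - <<'E'
from scr import *
from chain import chain
p,r=pose();m=r.as_matrix();print(p,m.round(3),monitor.get_obs()['contact_force'].round(1))
ja=np.arctan2(m[1,1],m[0,1])
d=np.array([-np.sin(ja),np.cos(ja)]);c=p[:2]+.0016*d
import stand
look("p1",[cyl((c[0],c[1],ja+np.pi/2),z=p[2]+.012)]+[R.from_euler('z',.25).apply(X)+[.4437,-.2923,0] for X in stand.C],(.4437,-.2923,.25),{"top":(375,185,100,85),"side":(325,140,60,95)})
chain([((.444,-.2938,.20),tool(.25)),((.444,-.2938,.180),tool(.25))])
E
```

```text
[ 0.44387333 -0.28845816  0.26589398] [[-0.258  0.966 -0.008]
 [ 0.966  0.258  0.001]
 [ 0.003 -0.008 -1.   ]] [ 0.3  0.3 -1.2]
[-0.027, -0.005, 0.331, -0.002, -0.001, 0.004] 
[0.0, 0.0, 0.1, 0.0, 0.0, 0.0]
```

View pics/p1.png

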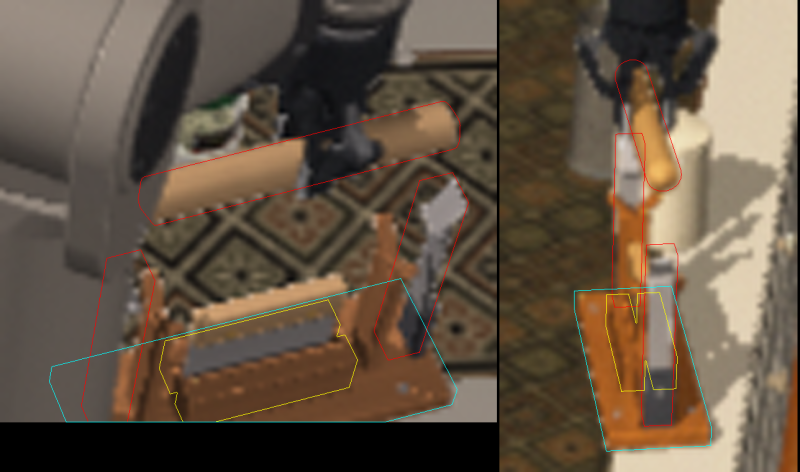

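The held pin matches its model in both views, level and parallel to the stand. Lowering to just above the clips.

Emit:
jog_arm:
  plan:
    - {"x": -0.02, "y": -0.005, "z": 0.08, "wx": -0.002, "wy": -0.001, "wz": 0.004}
    - {"x": -0.027, "y": -0.005, "z": 0.16, "wx": -0.002, "wy": -0.001, "wz": 0.004}
    - {"x": -0.027, "y": -0.005, "z": 0.24, "wx": -0.002, "wy": -0.001, "wz": 0.004}
    - {"x": -0.027, "y": -0.005, "z": 0.3, "wx": -0.002, "wy": -0.001, "wz": 0.004}
    - {"x": -0.027, "y": -0.005, "z": 0.331, "wx": -0.002, "wy": -0.001, "wz": 0.004}
    - {"x": -0.027, "y": -0.005, "z": 0.331, "wx": -0.002, "wy": -0.001, "wz": 0.004}
    - {"x": -0.027, "y": -0.005, "z": 0.331, "wx": -0.002, "wy": -0.001, "wz": 0.004}
    - {"x": -0.027, "y": -0.005, "z": 0.331, "wx": -0.002, "wy": -0.001, "wz": 0.004}

```text
t: 20.23
eef_pos: [0.4447, -0.2936, 0.2009]
tool_rot: [0.001, 0.613, 0.79, -0.0]
contact_force: [0.1, -0.5, -1.4]
gripper_width: 0.346
```

```bash
python3 - <<'E'
from scr import *
from chain import chain
p,r=pose();m=r.as_matrix();print(p,m.round(3),monitor.get_obs()['contact_force'].round(1))
ja=np.arctan2(m[1,1],m[0,1]);print(ja)
chain([((.444,-.2938,.148),tool(.25))])
T=cv2.cvtColor(cams.read_camera("top"),cv2.COLOR_RGB2BGR);D=cv2.cvtColor(cams.read_camera("side"),cv2.COLOR_RGB2BGR);cv2.imwrite("pics/tp2.png",T);cv2.imwrite("pics/sp2.png",D)
E
```

```text
[ 0.44471787 -0.29364907  0.20093942] [[-0.248  0.969  0.   ]
 [ 0.969  0.248 -0.001]
 [-0.001  0.    -1.   ]] [ 0.1 -0.5 -1.4]
0.2501147612080768
[0.0, -0.004, 0.265, 0.0, 0.0, 0.0]
```

Emit:
jog_arm:
  plan:
    - {"x": 0, "y": -0.004, "z": 0.04, "wx": 0, "wy": 0, "wz": 0}
    - {"x": 0, "y": -0.004, "z": 0.07, "wx": 0, "wy": 0, "wz": 0}
    - {"x": 0, "y": -0.004, "z": 0.1, "wx": 0, "wy": 0, "wz": 0}
    - {"x": 0, "y": -0.004, "z": 0.13, "wx": 0, "wy": 0, "wz": 0}
    - {"x": 0, "y": -0.004, "z": 0.15, "wx": 0, "wy": 0, "wz": 0}
    - {"x": 0, "y": -0.004, "z": 0.15, "wx": 0, "wy": 0, "wz": 0}

```text
t: 20.83
eef_pos: [0.4446, -0.2946, 0.171]
tool_rot: [0.001, 0.614, 0.789, -0.0]
contact_force: [0.2, 0.7, 2.3]
gripper_width: 0.348
```

Emit:
jog_arm:
  plan:
    - {"x": 0, "y": 0, "z": 0.02, "wx": 0, "wy": 0, "wz": 0}
    - {"x": 0, "y": 0, "z": 0.04, "wx": 0, "wy": 0, "wz": 0}
    - {"x": 0, "y": 0, "z": 0.06, "wx": 0, "wy": 0, "wz": 0}
    - {"x": 0, "y": 0, "z": 0.08, "wx": 0, "wy": 0, "wz": 0}
    - {"x": 0, "y": 0, "z": 0.1, "wx": 0, "wy": 0, "wz": 0}
    - {"x": 0, "y": 0, "z": 0.11, "wx": 0, "wy": 0, "wz": 0}
    - {"x": 0, "y": 0, "z": 0.11, "wx": 0, "wy": 0, "wz": 0}
    - {"x": 0, "y": 0, "z": 0.11, "wx": 0, "wy": 0, "wz": 0}

```text
t: 21.5
eef_pos: [0.4422, -0.2951, 0.1486]
tool_rot: [-0.0, 0.614, 0.789, -0.001]
contact_force: [-6.3, -0.9, 5.1]
gripper_width: 0.348
```

Emit:
jog_arm:
  plan:
    - {"x": 0, "y": 0, "z": 0.005, "wx": 0, "wy": 0, "wz": 0}
    - {"x": 0, "y": 0, "z": 0.01, "wx": 0, "wy": 0, "wz": 0}
    - {"x": 0, "y": 0, "z": 0.01, "wx": 0, "wy": 0, "wz": 0}
    - {"x": 0, "y": 0, "z": 0.01, "wx": 0, "wy": 0, "wz": 0}

```text
t: 21.83
eef_pos: [0.4419, -0.2953, 0.1481]
tool_rot: [-0.001, 0.615, 0.788, -0.0]
contact_force: [-6.4, 3.8, 21.7]
gripper_width: 0.345
```

```bash
python3 - <<'E'
from scr import *
import stand
p,r=pose();m=r.as_matrix();print(p,m.round(3))
ja=np.arctan2(m[1,1],m[0,1])
look("p3",[cyl((.4437,-.2923,.25+np.pi/2),z=.16)],(.4437,-.2923,.25),{"top":(385,205,85,75),"side":(328,155,50,80)})
E
```

```text
[ 0.44192995 -0.29528863  0.14813697] [[-0.243  0.97  -0.002]
 [ 0.97   0.243  0.   ]
 [ 0.001 -0.001 -1.   ]]
```

View pics/p3.png

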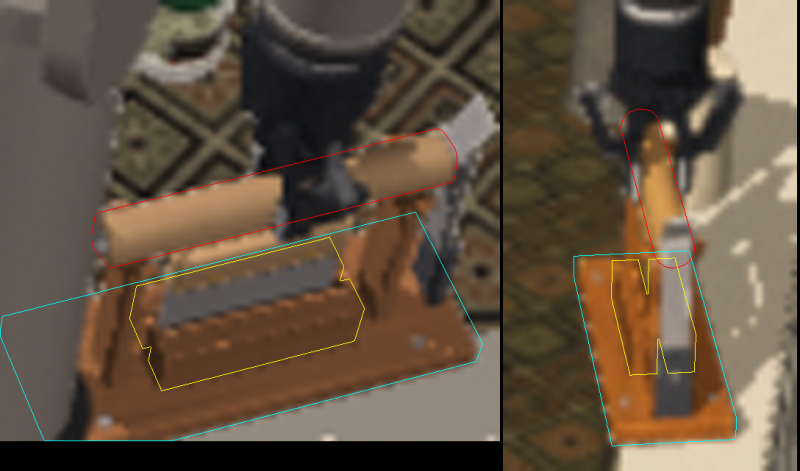

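The pin lies on its seat outline, and the force rose stiffly to 22 N at exactly the expected height, so it has seated. Releasing and retreating.

Emit:
jog_arm:
  plan:
    - {"x": 0, "y": 0, "z": 0, "wx": 0, "wy": 0, "wz": 0}
    - {"x": 0, "y": 0, "z": 0, "wx": 0, "wy": 0, "wz": 0}
    - {"x": 0, "y": 0, "z": 0, "wx": 0, "wy": 0, "wz": 0}
    - {"x": 0, "y": 0, "z": 0, "wx": 0, "wy": 0, "wz": 0}
    - {"x": 0, "y": 0, "z": 0, "wx": 0, "wy": 0, "wz": 0}
    - {"x": 0, "y": 0, "z": 0, "wx": 0, "wy": 0, "wz": 0}
  hand: 1

```text
t: 22.43
eef_pos: [0.4419, -0.2952, 0.1478]
tool_rot: [-0.001, 0.615, 0.788, -0.0]
contact_force: [-0.3, -0.1, -0.0]
gripper_width: 1.002
```

Emit:
jog_arm:
  plan:
    - {"x": 0, "y": 0, "z": -0.08, "wx": 0, "wy": 0, "wz": 0}
    - {"x": 0, "y": 0, "z": -0.16, "wx": 0, "wy": 0, "wz": 0}
    - {"x": 0, "y": 0, "z": -0.3, "wx": 0, "wy": 0, "wz": 0}
    - {"x": 0, "y": 0, "z": -0.45, "wx": 0, "wy": 0, "wz": 0}
    - {"x": 0, "y": 0, "z": -0.6, "wx": 0, "wy": 0, "wz": 0}
    - {"x": 0, "y": 0, "z": -0.7, "wx": 0, "wy": 0, "wz": 0}
    - {"x": 0, "y": 0, "z": -0.7, "wx": 0, "wy": 0, "wz": 0}
    - {"x": 0, "y": 0, "z": -0.7, "wx": 0, "wy": 0, "wz": 0}

```text
t: 23.1
eef_pos: [0.4427, -0.2955, 0.2887]
tool_rot: [0.0, 0.615, 0.789, -0.0]
contact_force: [0.1, 0.9, -0.2]
gripper_width: 0.996
```

```bash
python3 - <<'E'
from scr import *
look("p4",[cyl((.4437,-.2923,.25+np.pi/2),z=.16)],(.4437,-.2923,.25),{"top":(385,205,85,75),"side":(328,155,50,80)})
T=cv2.imread("pics/top_p4.png");D=cv2.imread("pics/side_p4.png");lo,hi=(8,60,110),(22,190,255)
r1=(390,215,80,45);m1=mask(T,r1,lo,hi)
f=lambda v:cyl((v[0],v[1],v[3]),z=v[2])
ft=lambda v:cyl((v[0],v[1],v[2]),z=.16)
print(fit(ft,[("top",r1,m1)],(.4437,-.2923,1.82),(.005,.005,.05)))
print(monitor.get_obs()['eef_pos'],monitor.get_obs()['contact_force'])
E
```

```text
(array([ 0.44340049, -0.29325693,  1.8244092 ]), np.float64(0.3436334279828517))
[ 0.44163535 -0.29479197  0.28671533] [-0.99423578 -0.31105884  0.05434746]
```

```bash
python3 - <<'E'
from h import *
cams.read_camera("top")
for t,p in(("salt_shaker",(316.4,269.2)),("jigger",(358.5,236.3)),("olive_jar",(415.3,209.4)),("mug",(268.3,215.1))): print(t,[np.round(np.array(d['location'])-p,1) for d in finder.place_of("top",t)[:1]])
print(bot.hand_in(),monitor.get_obs()['t'])
E
```

```text
salt_shaker [array([-1. , -0.7])]
jigger [array([-2.5,  0.9])]
olive_jar [array([90.9, 50.4])]
mug [array([ 1.2, -0.4])]
the job is handed in; nothing more can be done
the job is handed in; nothing more can be done
```

I put the dough scraper in the stand's slot and the rolling pin in its clips, and handed the job in at about 23 s; no verdict is reported.

- **Scraper:** I took the large wood-handled one from the drainer, not the turquoise one or the small one, and slid it blade down into the slot. It stopped at floor height at 34 N, and the picture afterwards matched a scraper standing fully home.
- **Pin:** I gripped it in the middle and pressed it down between the clips. It stopped hard at the seat height at about 22 N. After release, the top-view fit put it about 1 mm from the estimated seat and 0.003 rad off the stand's length. That fit assumed the seat height, so the height is confirmed by the stop rather than measured. The arm then moved clear, with the contact force near zero.
- **Bystanders:** The salt shaker, jigger and mug showed no real shift (up to 2.7 px, within detector noise). The finder's olive jar reading came back about 100 px off, roughly where the canister stands. I took it for a misdetection, since the arm never went near the jar, but that check did not confirm it. I did not recheck the pepper mill or canister.
- **Other checks:**
  - I could not view the final overlay picture because the 12-picture limit was reached.
  - The top-only and combined stand fits disagreed slightly on its turn (0.23 against 0.256 rad). I used 0.25, and both parts went in without jamming.

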